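Pack the pencil case from the tray under the glass riser

ROBOT

A 6-joint arm with a two-finger parallel gripper is mounted at the origin on the work surface. World frame = base frame: x ahead of the robot, y to its left, z up, the work surface at z = 0. Lengths are in m, angles in rad, forces in N, time in s.
With the tool pointing down it reaches from about 0.35 to 0.775 m from the base axis. Payload 5.5 kg.
Tool frame: the origin (TCP) lies at the very end of the fingers, on their centre line; the grasp point (between the pads) lies 19 mm behind it; z points along the fingers, y is the line along which they close (so a half turn about z gives the same grasp; the last joint's range is limited). The gripper opens to 85 mm and grips with 20 to 120 N. Pads are 22 mm wide; open, the fingers measure 114 mm over their backs; the gripper's body (76 mm by 85 mm) begins 54 mm behind the grasp point. The pads swing forward as they close: fully open they stand 13 mm farther back than shut.
Start: joints at [1.043, 0.313, 0.046, 1.304, 0, 1.431], TCP at [0.217, 0.532, 0.231] pointing down, gripper open.
Joint ranges: [-2.76, 2.76], [-0.86, 1.69], [-1.03, 1.26], [-2.2, 2.34], [-1.47, 1.5], [-3.14, 3.14]. Speed limits (rad/s): [2.57, 2.57, 3.14, 3.14, 3.14, 3.14].

INTERFACE

Orientations are given as a unit quaternion [w, x, y, z].
In Python, from workcell import env, cams, ticket, spotter gives the robot as it stands.
- The arm moves only by the tool jog_arm, never from a script. Its argument "increments" is a list that holds one entry, the list of rows, each a list of 7 numbers: the shift along the tool's x, y, z in units of 0.25 m (1.0 is 0.25 m), then the turn, a rotation vector about the tool's x, y, z in units of 180 degrees (1.0 is 180 degrees), then the closure in counts, from 0 (fully open) to 255 (shut). A call has 1 to 20 rows; each row shifts and turns the commanded pose from where the row before left it, along the tool's axes as they then stand; what a row does not reach is not made up. A row lasts 1/10 s, in which the tool goes at most 50 mm and 8.59 degrees, less where a joint would pass 70% of its speed; a pose out of reach is approached as far as the arm can. A call with a number of a shift or a turn outside -1 to 1 is refused whole. A call with a gripper value outside its range is refused whole. The fingers move at their own pace and stop on an object; "force" is the grip in N (left out, the last holds). Time passes only in rows, so rows that do not move let the fingers close. It gives the time, the measured TCP pose, the force, the opening and the grip force at its end, in the units of the state.
- env.get_state(): the state, without advancing time (a new reading comes with each control period).
- cams.read_camera(name): name is "side" or "top" or "wrist"; returns a dict with "pixels" (400x640x3 uint8, red, green, blue), "fx", "fy", "cx", "cy" (pixels), "xyz" and "attitude" of the camera in the world; the wrist camera has in their place "mount" (4x4, takes a point from camera to tool coordinates, whose origin is the TCP and whose axes are the flange's). Camera axes: x right, y down, z forward; pixel columns grow to the right and rows downward; lengths in m; the calibration is good to about 2 mm. A picture is of the moment at which its call begins: read the wrist's pose just before it. There is no depth.
- ticket.hand_in(): hands the job in; it is judged then, once.
Trained networks look in the newest picture that a camera, given by its name, has taken for a name from the list of things; names that differ only in an ending like _2 or _b are one class to them, and where a whole thing is asked for, a point or a joint stands for the part that bears it (a point fixed in the world has none). Each returns a list of dicts, best first, with "conf" (0 to 1); they miss things now and then, are a little off and sometimes report something else, mostly with a low value. They report only what shows in the picture. A call takes as long as a camera call.
- spotter.find_in(target, camera): "uv" ([column, row] in pixels, amid what is visible of it).
- spotter.cut_out(target, camera): "region" (400x640 bool, what is visible of it) and "uv" ([column, row] in pixels, amid what is visible of it).
- spotter.landmark_of(target, camera): "uv" ([column, row] in pixels: a listed point, or the origin of a listed thing).
The state is a dict: "clock": time; "joint_pos": joint angles; "qvel": joint speeds; "tau": joint torques, N m; "tcp_pos": TCP position; "orientation": TCP orientation; "wrist_force": force on the tool from outside, world axes, zero at the start; "ft_torque": the same for the moment, N m; "finger_gap": finger opening in m; "grip_force": force on a finger pad.
Only numpy, scipy, OpenCV 4.12 (cv2) and the standard library are available. Lean on these libraries where they do the work, as an engineer would, in place of code of your own. Each camera call takes 0.05 s, during which the arm holds its last target. There are 200 camera calls.

TASK

The tray under the glass monitor riser has been pushed in too far to get at: catch its wire loop with the red-handled hooked rod, draw the tray fully out, and lay the rod back, hook down, with its handle on the white tile. Slide the pencil case's cover open while pressing its orange release tab, put every small item from the tray into the case, and slide the cover fully shut so that the tab springs up and locks. Push the tray back in until only its loop shows, and leave the other things on the desk as they are.

Things in the scene. Friction and masses are not known exactly. Their poses are not given: they have to be found in the camera images.
- riser: Fixed monitor riser: a clear glass plate 240 (its x) by 400 (its y) by 6 mm on two aluminium side legs, glass underside 79 mm and top 85 mm above the desk. Origin: on the desk under the plate's centre. Its -x side is the open front (the glass edge, the ledge, is at its x = -120 mm), and the tray below slides out along its -x. The legs stand at y = +-180 mm.
- tray (a joint): How far the white plastic tray is out from under the riser: 0 (rear stop) to 0.20 m (front stop, captive). Friction about 1.5 N; it stays where left. It starts almost fully in, the nose of its loop about 20 to 30 mm behind the glass edge. The outer face of its front wall lies at riser x = -50 mm - joint, so level with the glass edge at 0.07.
- tray_front (a point): Top middle of the outer face of the tray's front wall, 44 mm above the desk. The tray is 170 (riser x) by 290 (riser y) mm, walls 4 mm thick, side and rear walls 26 mm and inside floor 8 mm above the desk. The orientation is the riser's.
- tray_loop (a point): Centre of the hole of the tray's pull loop: a level U of 6 mm steel wire standing out from the front wall, its wire axis 28 mm above the desk. The hole is 50 mm wide (riser y) and 34 mm (riser x); the loop's outer nose lies 23 mm from this point towards the riser's -x. The orientation is the riser's.
- hook_rod: Loose hooked rod, about 0.1 kg. Origin: centre of the underside of its red handle, a bar 110 (x) by 36 (y) by 20 mm (z) with a flat underside that it lies on. A 5 mm steel wire runs from the handle's +x end, 17.5 mm above the underside, to x = 190 mm, then bends straight down. It lies hook down, handle on the white tile.
- hook_tip (a point): Lower end of the rod's down-turned hook: x = 190 mm, 2 mm above the plane of the handle's underside; the hook rises 15.5 mm from here to the wire's axis.
- coaster: Loose white ceramic tile, 110 by 110 by 8 mm. Origin: centre of its underside, on the desk.
- pencil_case: Blue plastic pencil case stuck to the desk on gel feet, 240 (x) by 100 (y) mm, sides 46 mm high, walls 3 to 4 mm thick. Origin: centre of its underside. Inside floor 4 mm above the desk, 34 mm free height below the cover. The white cover runs in rails along the long sides, top 42 mm above the desk; a blue catch bar over the case's -x end rises to 48.5 mm.
- cover (a joint): How far the cover is slid open along the case's +x: 0 (shut) to 0.165 m (stop, captive); friction about 1.2 N; it stays where left. At 0.165 the case is open from its -x end to case x = 30 mm, and the cover overhangs the +x end by 162 mm. Locked at 0 (2 mm of play) unless the tab is pressed. To shut it, press the tab again until it is home, then let the tab spring up.
- release_tab (a joint): How far the tab is pressed down, 0 (up) to 0.008 m; a spring, 1.5 N at 0 and 5.5 N at 0.008. It must be down at least 0.006 for its tooth to pass below the catch bar during the first 10 mm of opening.
- tab_top (a point): Centre of the top of the orange release tab, at the cover's -x end; it travels with cover and tab. Up, it is 42 mm above the desk. The tab is 36 (case x) by 46 (case y) mm with a 3 mm high ridge across it near each x end, 30 mm clear between the ridges; the cover can be dragged by pressing here. The orientation is the case's.
- eraser: White eraser with blue sleeve, 42 (x) by 20 (y) by 13 mm. Origin: centre of its underside. May be absent. Starts in the tray's front part.
- pink_eraser: Pink eraser, 38 (x) by 20 (y) by 14 mm. Origin: centre of its underside. May be absent. Starts in the tray's front part.
- sharpener: Aluminium pencil sharpener block, 30 (x) by 20 (y) by 14 mm. Origin: centre of its underside. May be absent. Starts in the tray's front part.
- tape_roller: Green correction-tape roller, 42 (x) by 20 (y) by 14 mm. Origin: centre of its underside. May be absent. Starts in the tray's front part.
- flash_drive: Black flash drive with a steel cap, 40 (x) by 20 (y) by 12 mm. Origin: centre of its underside. May be absent. Starts in the tray's front part.
- stapler: Bystander: green stapler, 135 by 34 by 55 mm, loose. Origin: centre of its underside.
- hole_punch: Bystander: stainless two-hole punch, 100 by 115 by 65 mm, loose. Origin: centre of its underside.
- pencil_cup: Bystander: glass cup with pencils, 72 mm across, 120 mm high (pencils to 170 mm), loose. Origin: centre of its underside.
- mug: Bystander: blue mug, 82 mm across, 92 mm high, loose. Origin: centre of its underside.

How it is judged:
By the outcome, as a careful person would: the job done as asked, in the order asked, and still so for the second after the job is handed in, with the robot touching nothing.
Of eraser, pink_eraser, sharpener, tape_roller, flash_drive only 3 to 5 are there at a start; the rules pass over those that are not, and their reading is None.
At some moment in a run one of hook_rod may be knocked a few centimetres aside while the robot is not near it.
Once in a run the grip may slacken for a moment while it holds something.
It also fails if it takes over 210 s, if anything falls off the work surface, if the arm or the gripper's body presses on something with over 40 N, if the wrist force passes 120 N, or if a joint passes its speed limit or range.

## Working session

There is one attempt and no reset: what is moved stays moved. The work goes in short steps, Python scripts to look and compute and a tool call to move; the robot and the scene stay as the last step left them, time stands still between calls to the robot, and variables do not carry over. Pictures are saved under pics/ and viewed, at most 14 in all, crops included, and the job is handed in when it is done.

Besides the shell and the picture viewer there is one more tool, called after "Call:" as name(argument=value, ...) on one line, values as JSON. jog_arm: Moves the arm, as the interface text tells. Shifts and turns lie within -1 to 1; 1 stands for 0.25 m of shift or 180 degrees of turn. Its arguments: {"type":"object","properties":{"increments":{"type":"array"},"force":{"type":"number"}},"required":["increments"]}

```bash
ls; mkdir -p pics
python3 - <<'E'
from workcell import env,cams,spotter
import cv2,numpy as np
s=env.get_state(); print({k:np.round(v,3).tolist() for k,v in s.items()})
for n in ("top","side"):
    c=cams.read_camera(n); cv2.imwrite(f"pics/{n}0.png",c["pixels"][:,:,::-1])
    print(n,c["fx"],c["fy"],c["cx"],c["cy"],c["xyz"],c["attitude"])
    for t in ["riser","tray_front","tray_loop","hook_rod","hook_tip","coaster","pencil_case","tab_top","eraser","pink_eraser","sharpener","tape_roller","flash_drive","stapler","hole_punch","pencil_cup","mug"]:
        print(n,t,[(np.round(d["uv"],1).tolist(),round(d["conf"],2)) for d in spotter.landmark_of(t,n)[:2]])
print(cams.read_camera("wrist")["mount"], env.get_state()["clock"])
E
```

```text
pics
{'clock': 0.0, 'joint_pos': [1.043, 0.314, 0.045, 1.304, 0.0, 1.431], 'qvel': [0.001, -0.001, -0.003, 0.001, 0.0, -0.001], 'tau': [-0.0, -48.063, 29.853, 0.019, 0.0, -0.0], 'tcp_pos': [0.217, 0.532, 0.23], 'orientation': [-0.0, 0.193, 0.981, -0.001], 'wrist_force': [-0.405, -0.017, 0.556], 'ft_torque': [-0.073, -0.019, 0.015], 'grip_force': 0.0, 'finger_gap': 0.086}
top 512.0495041285797 512.0495041285797 326.49577711917885 204.2115375566205 [0.33083891 0.0469124  1.13447673] [-0.06470555  0.71421497 -0.69369635  0.06704876]
top riser [([153.9, 202.3], 0.97), ([417.3, 297.7], 0.23)]
top tray_front [([333.1, 238.1], 0.7)]
top tray_loop []
top hook_rod [([240.1, 321.4], 0.68), ([342.8, 243.8], 0.63)]
top hook_tip [([313.5, 164.5], 0.87), ([414.6, 296.9], 0.38)]
top coaster [([336.1, 238.6], 0.85)]
top pencil_case [([481.9, 200.4], 0.59)]
top tab_top [([492.7, 243.6], 0.92)]
top eraser [([362.5, 119.0], 0.47)]
top pink_eraser []
top sharpener []
top tape_roller [([492.9, 245.4], 0.18)]
top flash_drive []
top stapler [([416.2, 293.0], 0.96)]
top hole_punch [([335.6, 239.4], 0.68), (
[... 534 characters left out ...]
], 0.73)]
side pencil_case [([400.5, 345.0], 0.94)]
side tab_top [([345.5, 342.1], 0.93), ([258.2, 301.4], 0.37)]
side eraser []
side pink_eraser [([300.5, 233.4], 0.66)]
side sharpener []
side tape_roller [([258.3, 302.6], 0.43)]
side flash_drive [([220.9, 197.5], 0.71)]
side stapler [([259.1, 301.1], 0.56)]
side hole_punch [([412.1, 199.5], 0.82)]
side pencil_cup [([427.9, 232.0], 0.82)]
side mug [([221.4, 195.6], 0.89)]
[[ 3.39593776e-04 -9.63986040e-01 -2.65952628e-01  6.62819665e-02]
 [ 9.99999225e-01  6.45821466e-04 -1.06398409e-03 -7.53249126e-04]
 [ 1.19742372e-03 -2.65952060e-01  9.63985512e-01 -1.43200984e-01]
 [ 0.00000000e+00  0.00000000e+00  0.00000000e+00  1.00000000e+00]] 1.85
```

View pics/top0.png

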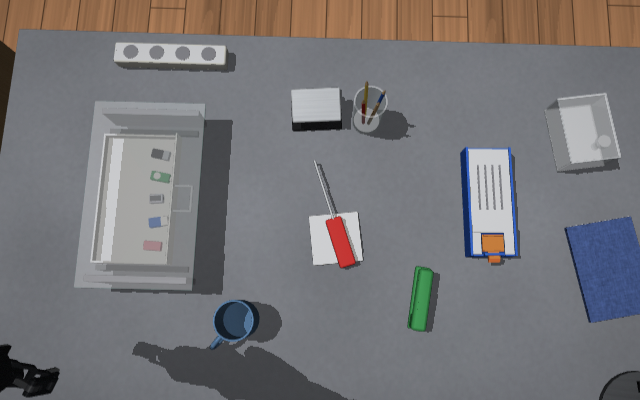

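View pics/side0.png

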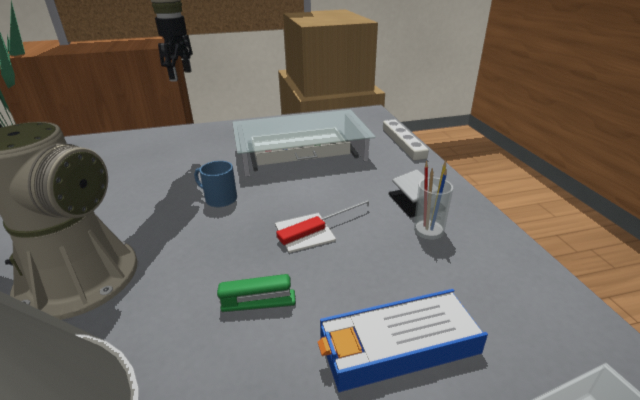

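```bash
cat > h.py <<'E'
import numpy as np, cv2
from scipy.spatial.transform import Rotation as R
from workcell import env,cams,spotter
def rot(q): return R.from_quat(np.r_[q[1:],q[0]])
def grab(n):
    s=env.get_state(); c=cams.read_camera(n)
    if n=="wrist":
        T=np.eye(4);T[:3,:3]=rot(s["orientation"]).as_matrix();T[:3,3]=s["tcp_pos"]
        T=T@np.array(c["mount"]); c["C"]=T[:3,3]; c["M"]=T[:3,:3]
    else: c["C"]=np.array(c["xyz"]); c["M"]=rot(np.array(c["attitude"])).as_matrix()
    return c
def w(c,uv,z):
    uv=np.atleast_2d(uv).astype(float)
    d=np.c_[(uv[:,0]-c["cx"])/c["fx"],(uv[:,1]-c["cy"])/c["fy"],np.ones(len(uv))]@c["M"].T
    return c["C"]+d*((z-c["C"][2])/d[:,2])[:,None]
def px(c,p):
    q=(np.atleast_2d(p)-c["C"])@c["M"]
    return np.c_[q[:,0]/q[:,2]*c["fx"]+c["cx"],q[:,1]/q[:,2]*c["fy"]+c["cy"]]
def save(c,name,box=None,k=1):
    im=c["pixels"][:,:,::-1]
    if box: im=im[box[1]:box[3],box[0]:box[2]]
    cv2.imwrite(f"pics/{name}.png",cv2.resize(im,None,fx=k,fy=k,interpolation=cv2.INTER_CUBIC))
def hsvmask(c,lo,hi,n=1):
    m=cv2.inRange(cv2.cvtColor(c["pixels"],cv2.COLOR_RGB2HSV),np.array(lo),np.array(hi))
    return m
def comps(m,minA=30):
    n,l,st,ce=cv2.connectedComponentsWithStats(m)
    return [(st[i,4],ce[i],cv2.minAreaRect(np.argwhere(l==i)[:,::-1].astype(np.float32))) for i in range(1,n) if st[i,4]>=minA]
E
python3 - <<'E'
from h import *
np.set_printoptions(precision=4,suppress=True)
c=grab("top")
save(c,"riser",(70,90,220,300),2.8)
red=hsvmask(c,(0,150,80),(6,255,255))|hsvmask(c,(175,150,80),(180,255,255))
for a in comps(red): print("red",a[0],w(c,a[1],.02), w(c,cv2.boxPoints(a[2]),.02)[:,:2].tolist())
for a in comps(hsvmask(c,(105,150,60),(125,255,255)),150): print("blue",a[0],a[1],w(c,cv2.boxPoints(a[2]),.046)[:,:2].round(4).tolist())
for a in comps(hsvmask(c,(8,170,120),(18,255,255)),30): print("or",a[0],a[1],w(c,cv2.boxPoints(a[2]),.042)[:,:2].round(4).tolist())
print("tip",w(c,[313.5,164.5],.01))
print("riser",w(c,[153.9,202.3],0),"glass corners",w(c,[[97,103],[205,104],[193,290],[75,287]],.085)[:,:2])
s=grab("side"); print("side loop",w(s,[305.7,154.4],.028),"tip",w(s,[365.1,205.7],.01),"tab",w(s,[345.5,342.1],.042),"top tab",w(c,[492.7,243.6],.042),"rod",w(c,[342.8,243.8],.008),w(s,[300.1,232.5],.008),"case",w(c,[481.9,200.4],0),w(s,[400.5,345],0), "riser", w(s,[301.7,152.4],0))
for t in ("stapler","mug","hole_punch","pencil_cup","coaster"):
  for d in spotter.cut_out(t,"top")[:1]:
    r=d["region"].astype(np.uint8); print(t,d["conf"],[(a[0],w(c,cv2.boxPoints(a[2]),.008 if t=="coaster" else .05)[:,:2].round(3).tolist()) for a in comps(r,60)])
E
```

```text
red 793 [[0.4584 0.014  0.02  ]] [[0.504558258774628, 0.04889065028001759], [0.5164875179561175, 0.015261028909081452], [0.41334509640347317, -0.019886745602128462], [0.40181782343065725, 0.013243167685269772]]
blue 1176 [478.7194 207.2662] [[0.6733, -0.2448], [0.6826, -0.3606], [0.4369, -0.3626], [0.4283, -0.2514]]
or 352 [492.3068 242.8153] [[0.4797, -0.29], [0.481, -0.3352], [0.4465, -0.334], [0.4452, -0.289]]
or 67 [493.9104 258.5373] [[0.4349, -0.3016], [0.4356, -0.3251], [0.4249, -0.3247], [0.4243, -0.3012]]
tip [[0.6339 0.0783 0.01  ]]
riser [[0.5379 0.4348 0.    ]] glass corners [[0.7367 0.5482]
 [0.7416 0.3152]
 [0.3448 0.3106]
 [0.344  0.5488]]
side loop [[0.5445 0.3649 0.028 ]] tip [[0.6337 0.0797 0.01  ]] tab [[ 0.4634 -0.3144  0.042 ]] top tab [[ 0.4618 -0.3125  0.042 ]] rod [[0.4557 0.0077 0.008 ]] [[0.4573 0.0171 0.008 ]] case [[ 0.5643 -0.3049  0.    ]] [[ 0.5586 -0.3111  0.    ]] riser [[0.5461 0.4389 0.    ]]
stapler 0.62 [(np.int32(1181), [[0.278, -0.125], [0.409, -0.144], [0.404, -0.184], [0.274, -0.164]])]
mug 0.66 [(np.int32(1673), [[0.302, 0.309], [0.344, 0.198], [0.266, 0.166], [0.225, 0.276]])]
hole_punch 0.96 [(np.int32(2101), [[0.799, 0.136], [0.808, 0.024], [0.706, 0.018], [0.698, 0.127]])]
pencil_cup 0.82 [(np.int32(1367), [[0.709, 0.01], [0.822, -0.021], [0.801, -0.091], [0.689, -0.058]])]
coaster 0.69 [(np.int32(675), [[0.521, 0.031], [0.531, -0.022], [0.421, -0.04], [0.412, 0.012]]), (np.int32(1030), [[0.515, 0.088], [0.523, 0.034], [0.413, 0.019], [0.406, 0.072]])]
```

View pics/riser.png

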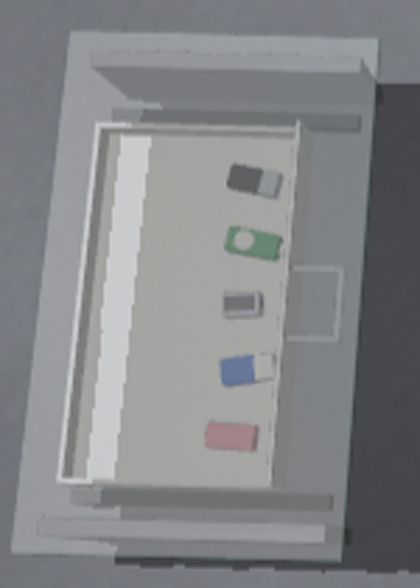

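```bash
cat >> h.py <<'E'
def plan(wps,start=None,step=.045,turn=8.4):
    """wps: (x,y,z,phi_deg of tool y or None, closure); prints rows, tool down"""
    s=env.get_state(); Rm=rot(s["orientation"]).as_matrix(); p=np.array(s["tcp_pos"]); 
    for x,y,z,ph,g in wps:
        t=np.array([x,y,z]); tw=0.
        cur=np.degrees(np.arctan2(Rm[1,1],Rm[0,1]))
        if ph is not None: tw=-((ph-cur+180)%360-180)   # about tool z (down)
        ax=R.from_rotvec([0,0,0])
        d=t-p; n=int(max(1,np.ceil(np.linalg.norm(d)/step),np.ceil(abs(tw)/turn)))
        for i in range(n):
            sh=Rm.T@(d/n)/.25
            print("[%.4f,%.4f,%.4f,0,0,%.4f,%d],"%(*sh,tw/n/180,g),end="")
            Rm=Rm@R.from_rotvec([0,0,np.radians(tw/n)]).as_matrix()
        print(" #",n); p=t
E
python3 - <<'E'
from h import *
np.set_printoptions(precision=4,suppress=True)
c=grab("top")
f=lambda P:np.array(P)/2.8+[70,90]-.3
g=w(c,f([[70,31],[378,39],[342,561],[13,553]]),.085)[:,:2]; print("glass",g,g.mean(0))
e=g[1]-g[2]; print("front edge dir",np.degrees(np.arctan2(e[1],e[0])),np.linalg.norm(e)); e=g[0]-g[3]; print(np.degrees(np.arctan2(e[1],e[0])),np.linalg.norm(e))
t=w(c,f([[301,125],[274,487]]),.044)[:,:2];print("front wall",t,t.mean(0),np.degrees(np.arctan2(*(t[0]-t[1])[::-1])))
l=w(c,f([[342,268],[335,341]]),.028)[:,:2];print("nose",l,l.mean(0),np.degrees(np.arctan2(*(l[0]-l[1])[::-1])))
print("items",w(c,f([[255,180],[254,243],[243,304],[248,370],[231,436]]),.02)[:,:2])
print(env.get_state()["clock"])
# rod pick
plan([(.459,.0145,.12,110.4,100),(.459,.0145,.013,110.4,100)])
E
```

```text
glass [[0.7416 0.5538]
 [0.7425 0.3159]
 [0.3446 0.3129]
 [0.3435 0.55  ]] [0.5431 0.4332]
front edge dir 0.42827617983781563 0.39783389551615184
0.5376340564053826 0.3981182422625993
front wall [[0.6847 0.3821]
 [0.3988 0.3789]] [0.5418 0.3805] 0.6465901737291422
nose [[0.5732 0.345 ]
 [0.5146 0.346 ]] [0.5439 0.3455] -0.9234672571710173
items [[0.6453 0.4226]
 [0.5932 0.4188]
 [0.5435 0.4231]
 [0.4909 0.4144]
 [0.4387 0.423 ]]
2.25
[-0.1291,-0.1194,0.0342,0,0,-0.0182,100],[-0.1220,-0.1266,0.0342,0,0,-0.0182,100],[-0.1146,-0.1334,0.0342,0,0,-0.0182,100],[-0.1068,-0.1397,0.0342,0,0,-0.0182,100],[-0.0986,-0.1456,0.0342,0,0,-0.0182,100],[-0.0901,-0.1510,0.0342,0,0,-0.0182,100],[-0.0813,-0.1559,0.0342,0,0,-0.0182,100],[-0.0723,-0.1603,0.0342,0,0,-0.0182,100],[-0.0630,-0.1641,0.0342,0,0,-0.0182,100],[-0.0535,-0.1675,0.0342,0,0,-0.0182,100],[-0.0438,-0.1703,0.0342,0,0,-0.0182,100],[-0.0340,-0.1725,0.0342,0,0,-0.0182,100],[-0.0241,-0.1742,0.0342,0,0,-0.0182,100], # 13
[0.0000,-0.0000,0.1427,0,0,0.0000,100],[0.0000,-0.0000,0.1427,0,0,0.0000,100],[0.0000,-0.0000,0.1427,0,0,0.0000,100], # 3
```

Call:
jog_arm(increments=[[[0,0,0,0,0,-0.0394,90],[0,0,0,0,0,-0.0394,90],[0,0,0,0,0,-0.0394,90],[0,0,0,0,0,-0.0394,90],[0,0,0,0,0,-0.0394,90],[0,0,0,0,0,-0.0394,90],[-0.0142,-0.175,0.028,0,0,0,90],[-0.0142,-0.175,0.028,0,0,0,90],[-0.0142,-0.175,0.028,0,0,0,90],[-0.0142,-0.175,0.028,0,0,0,90],[-0.0142,-0.175,0.028,0,0,0,90],[-0.0142,-0.175,0.028,0,0,0,90],[-0.0142,-0.175,0.028,0,0,0,90],[-0.0142,-0.175,0.028,0,0,0,90],[-0.0142,-0.175,0.028,0,0,0,90],[-0.0142,-0.175,0.028,0,0,0,90],[-0.0142,-0.175,0.028,0,0,0,90],[-0.0142,-0.175,0.028,0,0,0,90],[-0.0142,-0.175,0.028,0,0,0,90],[0,0,0,0,0,0,90]]])

```text
clock: 4.25
tcp_pos: [0.4606, 0.0108, 0.1398]
orientation: [0.001, -0.173, 0.985, -0.001]
wrist_force: [-0.3, 1.0, 0.6]
finger_gap: 0.0551
grip_force: 0.0
```

```bash
cat > rod.py <<'E'
from h import *
np.set_printoptions(precision=4,suppress=True)
s=env.get_state(); print(s["clock"],s["tcp_pos"],s["orientation"],s["finger_gap"])
c=grab("wrist")
red=hsvmask(c,(0,150,80),(6,255,255))|hsvmask(c,(175,150,80),(180,255,255))
for a in comps(red,200): print("red",a[0],w(c,a[1],.025)[:,:2], w(c,cv2.boxPoints(a[2]),.028)[:,:2].tolist(),a[2])
for d in spotter.landmark_of("hook_tip","wrist")[:1]: print("tip",d["conf"],w(c,d["uv"],.010))
for d in spotter.landmark_of("hook_rod","wrist")[:1]: print("rod",d["conf"],w(c,d["uv"],.008))
E
python3 - <<'E'
from rod import *
save(c,"w1")
plan([(.459,.0145,.013,110.4,90)])
E
```

```text
4.25 [0.4606 0.0108 0.1398] [ 0.0006 -0.1733  0.9849 -0.0008] 0.055141048165959154
red 6456 [[0.4563 0.0118]] [[0.41450892269064094, -0.020888443768471397], [0.4028423546253625, 0.011178961271804178], [0.5031865323409178, 0.050329683309570314], [0.5162381975168524, 0.014591974596731207]] ((328.0, 187.5), (139.0, 48.0), 90.0)
rod 0.88 [[0.4617 0.0122 0.008 ]]
[-0.0012,-0.0015,0.1696,0,0,-0.0002,90],[-0.0012,-0.0015,0.1696,0,0,-0.0002,90],[-0.0012,-0.0015,0.1696,0,0,-0.0002,90], # 3
```

View pics/w1.png

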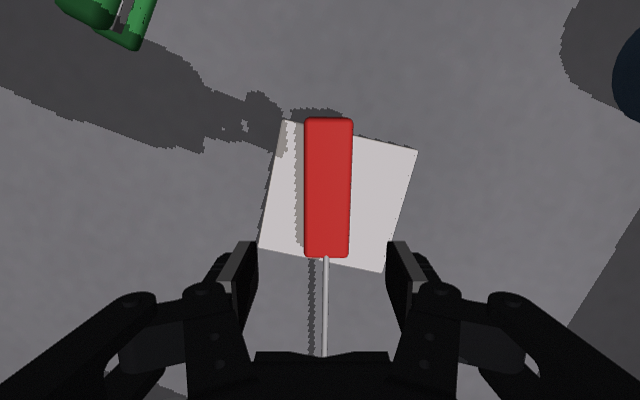

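Call:
jog_arm(increments=[[[-0.001,0.004,0.16,0,0,0,90],[-0.001,0.004,0.16,0,0,0,90],[-0.001,0.004,0.12,0,0,0,90],[0,0,0.064,0,0,0,90],[0,0,0,0,0,0,255],[0,0,0,0,0,0,255],[0,0,0,0,0,0,255],[0,0,0,0,0,0,255],[0,0,0,0,0,0,255]]], force=60)

```text
clock: 5.3
tcp_pos: [0.4588, 0.0182, 0.0152]
orientation: [0.001, -0.177, 0.984, -0.0]
wrist_force: [0.5, -0.2, -1.1]
finger_gap: 0.0345
grip_force: 61.6
```

Call:
jog_arm(increments=[[[0,0,-0.17,0,0,0,255],[0,0,-0.17,0,0,0,255],[0,0,0,0,0,-0.0433,255],[0,0,0,0,0,-0.0433,255],[0,0,0,0,0,-0.0433,255],[0,0,0,0,0,-0.0433,255],[0,0,0,0,0,-0.0433,255],[0,0,0,0,0,-0.0433,255],[0,0,0,0,0,-0.0433,255],[0,0,0,0,0,-0.0433,255],[0,0,0,0,0,-0.0433,255],[-0.095,-0.116,0,0,0,0,255],[-0.095,-0.116,0,0,0,0,255],[-0.095,-0.116,0,0,0,0,255],[0,0,0.11,0,0,0,255],[0,0,0.105,0,0,0,255],[0,0,0,0,0,0,255]]])

```text
clock: 7.0
tcp_pos: [0.5415, 0.0902, 0.0425]
orientation: [0.002, 0.71, -0.704, -0.002]
wrist_force: [-0.4, 0.0, -1.5]
finger_gap: 0.0347
grip_force: 61.7
```

```bash
cat > see.py <<'E'
from h import *
np.set_printoptions(precision=4,suppress=True)
s=env.get_state(); p=np.array(s["tcp_pos"]);Rm=rot(s["orientation"]).as_matrix()
print(s["clock"],p,np.degrees(np.arctan2(Rm[1,1],Rm[0,1])),s["finger_gap"],s["wrist_force"])
c=grab("top");sd=grab("side")
tip=p+Rm@np.array([-.189,0,.0052]); print("tip model",tip)
for n,cc in (("top",c),("side",sd)):
    for t,z in (("hook_tip",tip[2]),("tray_loop",.028),("tray_front",.044)):
        for d in spotter.landmark_of(t,n)[:1]: print(n,t,round(d["conf"],2),d["uv"],w(cc,d["uv"],z)[:,:2])
E
python3 - <<'E'
from see import *
a=c["pixels"][120:300,70:270]; b=sd["pixels"][90:250,220:420]
im=np.vstack([cv2.resize(a,None,fx=2,fy=1.7,interpolation=2)[:306],cv2.resize(b,None,fx=2,fy=1.8,interpolation=2)[:288]])
cv2.imwrite("pics/ap.png",im[:,:,::-1])
E
```

```text
7.0 [0.5415 0.0902 0.0425] -179.50605405179226 0.03466263953494878 [-0.4461  0.0337 -1.5351]
tip model [0.5398 0.2792 0.0373]
top hook_tip 0.51 [219.9, 202.2] [[0.5356 0.2786]]
side tray_loop 0.75 [306.0, 157.1] [[0.5416 0.3469]]
side tray_front 0.92 [308.5, 149.1] [[0.5538 0.3655]]
```

View pics/ap.png

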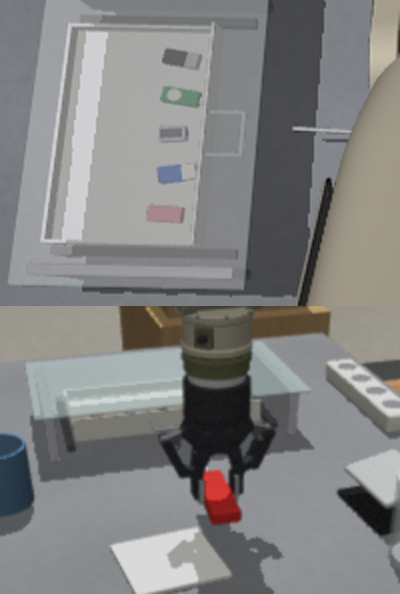

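Call:
jog_arm(increments=[[[0,0,-0.016,0,0,0,255],[-0.085,0,0,0,0,0,255],[-0.085,0,0,0,0,0,255],[-0.085,0,0,0,0,0,255],[-0.085,0,0,0,0,0,255],[0,0,0,0,0,0,255],[0,0,0.047,0,0,0,255],[0,0,0.047,0,0,0,255],[0,0,0,0,0,0,255]]])

```text
clock: 8.3
tcp_pos: [0.5418, 0.1739, 0.0236]
orientation: [0.002, 0.71, -0.705, -0.001]
wrist_force: [-0.7, -0.5, -0.7]
finger_gap: 0.0348
grip_force: 63.1
```

Run:
```python
from see import *
a=c["pixels"][150:250,120:260]
cv2.imwrite("pics/ap2.png",cv2.resize(a,None,fx=4,fy=4,interpolation=2)[:,:,::-1])
```

```text
8.3 [0.5418 0.1739 0.0236] -179.5893897949322 0.03478590677112138 [-0.6684 -0.5421 -0.7386]
tip model [0.5404 0.3629 0.0182]
top tray_loop 0.68 [414.5, 296.9] [[ 0.3446 -0.1467]]
top tray_front 0.23 [337.7, 236.9] [[0.4662 0.0202]]
side tray_loop 0.8 [307.0, 154.4] [[0.5483 0.3638]]
side tray_front 0.59 [303.2, 147.9] [[0.5402 0.3781]]
```

View pics/ap2.png

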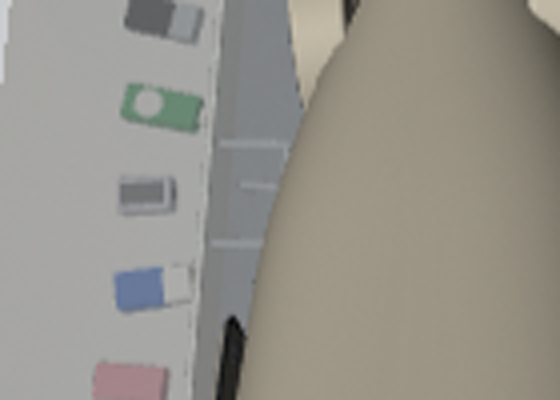

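Call:
jog_arm(increments=[[[0.04,0,0,0,0,0,255],[0.08,0,0,0,0,0,255],[0.08,0,0,0,0,0,255],[0.08,0,0,0,0,0,255],[0.08,0,0,0,0,0,255],[0.08,0,0,0,0,0,255],[0.08,0,0,0,0,0,255],[0.08,0,0,0,0,0,255],[0.08,0,0,0,0,0,255],[0.08,0,0,0,0,0,255],[0.06,0,0,0,0,0,255],[0.02,0,0,0,0,0,255],[0.008,0,0,0,0,0,255],[0.004,0,0,0,0,0,255],[0,0,0,0,0,0,255]]])

```text
clock: 10.2
tcp_pos: [0.5456, -0.0375, 0.0261]
orientation: [-0.0, 0.71, -0.704, 0.0]
wrist_force: [0.5, 0.2, -0.9]
finger_gap: 0.0349
grip_force: 63.4
```

Run:
```python
from see import *
a=c["pixels"][90:300,70:350]
cv2.imwrite("pics/p3.png",cv2.resize(a,None,fx=2.5,fy=2.5,interpolation=2)[:,:,::-1])
```

```text
10.2 [ 0.5456 -0.0375  0.0261] -179.48967011508518 0.03488040146410701 [ 0.4754  0.2096 -0.9318]
tip model [0.5439 0.1515 0.0209]
top hook_tip 0.47 [279.2, 202.7] [[0.5414 0.151 ]]
top tray_loop 0.69 [273.2, 201.9] [[0.5415 0.1636]]
top tray_front 0.68 [257.9, 199.3] [[0.5432 0.1953]]
side tray_loop 0.71 [320.7, 184.4] [[0.5456 0.18  ]]
side tray_front 0.91 [320.0, 180.0] [[0.5429 0.1758]]
```

View pics/p3.png

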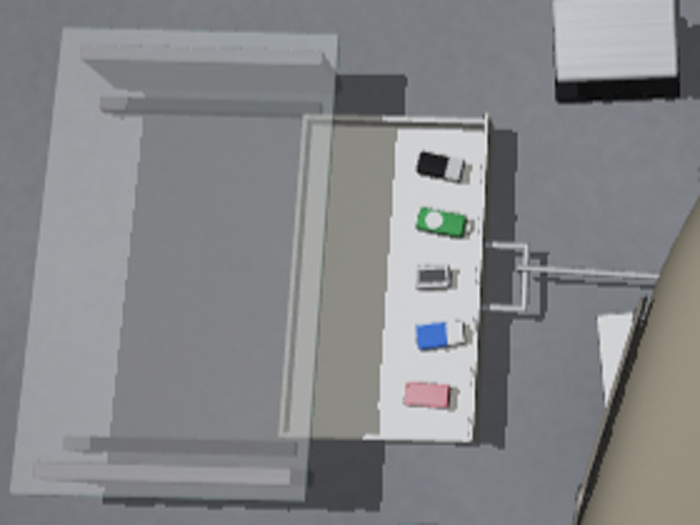

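Call:
jog_arm(increments=[[[0.008,0,0,0,0,0,255],[0.008,0,0,0,0,0,255],[0,0,0,0,0,0,255]]])

```text
clock: 10.9
tcp_pos: [0.5453, -0.0403, 0.0258]
orientation: [-0.001, 0.71, -0.704, -0.001]
wrist_force: [0.6, 7.0, -0.7]
finger_gap: 0.0349
grip_force: 63.6
```

Call:
jog_arm(increments=[[[-0.04,0,0,0,0,0,255],[0,0,0,0,0,0,255],[0,0,-0.1,0,0,0,255],[0,0,-0.1,0,0,0,255],[0,0,-0.1,0,0,0,255],[-0.074,0.105,0,0,0,0,255],[-0.074,0.105,0,0,0,0,255],[-0.074,0.105,0,0,0,0,255],[0,0,0,0,0,0.0433,255],[0,0,0,0,0,0.0433,255],[0,0,0,0,0,0.0433,255],[0,0,0,0,0,0.0433,255],[0,0,0,0,0,0.0433,255],[0,0,0,0,0,0.0433,255],[0,0,0,0,0,0.0433,255],[0,0,0,0,0,0.0433,255],[0,0,0,0,0,0.0433,255],[0,0,0,0,0,0,255]]])

```text
clock: 12.7
tcp_pos: [0.4663, 0.0227, 0.1012]
orientation: [0.0, -0.176, 0.984, -0.0]
wrist_force: [1.2, 0.2, -0.6]
finger_gap: 0.0344
grip_force: 63.2
```

Run:
```python
from see import *
W=grab("wrist")
im=np.vstack([cv2.resize(c["pixels"][90:300,70:390],None,fx=1.8,fy=1.8,interpolation=2)[:378],W["pixels"][180:400,32:608]])
cv2.imwrite("pics/p4.png",im[:,:,::-1])
plan([(.466,.024,.030,110.4,255)])
```

```text
12.7 [0.4663 0.0227 0.1012] 110.3091351610036 0.034412018643001974 [ 1.2047  0.158  -0.6164]
tip model [0.6435 0.0883 0.096 ]
top tray_loop 0.66 [273.4, 200.2] [[0.5453 0.1633]]
top tray_front 0.83 [261.8, 200.7] [[0.5403 0.1867]]
side hook_tip 0.75 [372.0, 174.6] [[0.647  0.0794]]
side tray_loop 0.89 [323.3, 186.7] [[0.5492 0.1668]]
side tray_front 0.82 [319.7, 178.9] [[0.5435 0.1816]]
[-0.0003,0.0022,0.1421,0,0,-0.0001,255],[-0.0003,0.0022,0.1421,0,0,-0.0001,255], # 2
```

View pics/p4.png

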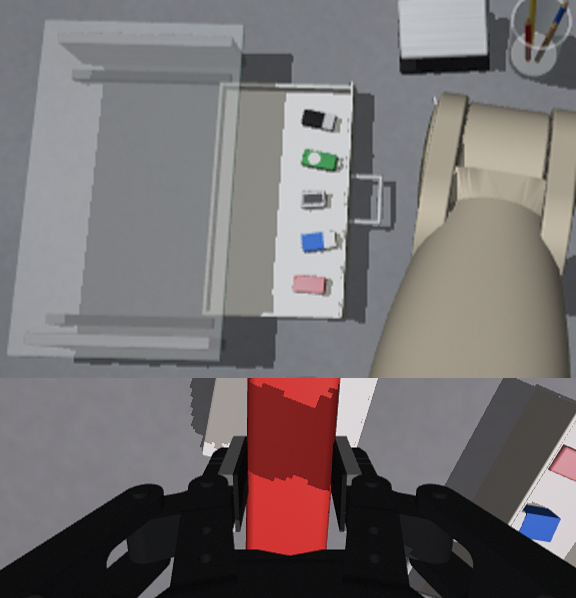

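Call:
jog_arm(increments=[[[0,0.004,0.13,0,0,0,255],[0,0,0.13,0,0,0,255],[0,0,0.06,0,0,0,255],[0,0,0.015,0,0,0,255],[0,0,0.004,0,0,0,255],[0,0,0,0,0,0,255]]])

```text
clock: 13.75
tcp_pos: [0.4667, 0.0238, 0.0171]
orientation: [0.001, -0.177, 0.984, -0.0]
wrist_force: [0.0, -0.6, -1.1]
finger_gap: 0.0343
grip_force: 63.2
```

Call:
jog_arm(increments=[[[0,0,0.007,0,0,0,255],[0,0,0,0,0,0,160],[0,0,0,0,0,0,100],[0,0,0,0,0,0,90],[0,0,0,0,0,0,90],[0,0,-0.06,0,0,0,90],[0,0,-0.15,0,0,0,90],[0,0,-0.15,0,0,0,90],[0,0,-0.15,0,0,0,90],[0,0,0,0,0,0,90]]])

```text
clock: 14.75
tcp_pos: [0.4695, 0.0235, 0.1472]
orientation: [0.005, -0.177, 0.984, -0.001]
wrist_force: [0.8, -0.1, -0.2]
finger_gap: 0.0556
grip_force: 0.0
```

Run:
```python
import rod
```

```text
14.75 [0.4695 0.0235 0.1472] [ 0.0046 -0.1766  0.9843 -0.0014] 0.055644105186832056
red 6155 [[0.4657 0.022 ]] [[0.5262131250221342, 0.020711692490727195], [0.4221032370041456, -0.009425911429307673], [0.41196337800774463, 0.023554953194204642], [0.5150591073841323, 0.057567026203425256]] ((323.9154968261719, 183.43621826171875), (47.32994842529297, 136.64614868164062), 3.3664603233337402)
rod 0.69 [[0.4714 0.0228 0.008 ]]
```

Call:
jog_arm(increments=[[[0,0,0,0,0,0.0378,255],[0,0,0,0,0,0.0378,255],[0,0,0,0,0,0.0378,255],[-0.015,-0.167,-0.011,0,0,0,255],[-0.015,-0.167,-0.011,0,0,0,255],[-0.015,-0.167,-0.011,0,0,0,255],[-0.015,-0.167,-0.011,0,0,0,255],[-0.015,-0.167,-0.011,0,0,0,255],[-0.015,-0.167,-0.011,0,0,0,255],[-0.015,-0.167,-0.011,0,0,0,255],[-0.015,-0.167,-0.011,0,0,0,255],[0,0,0,0,0,0,255]]])

```text
clock: 16.1
tcp_pos: [0.4951, -0.3149, 0.1618]
orientation: [-0.001, 0.003, 1.0, -0.0]
wrist_force: [1.3, 0.6, -0.4]
finger_gap: -0.0005
grip_force: 0.0
```

Run:
```python
from h import *
np.set_printoptions(precision=4,suppress=True)
s=env.get_state(); print(s["clock"],s["tcp_pos"],s["orientation"])
c=grab("wrist"); save(c,"case1")
for a in comps(hsvmask(c,(8,170,100),(18,255,255)),60): print("or",a[0],a[1],a[2],w(c,a[1],.042)[:,:2],w(c,cv2.boxPoints(a[2]),.042)[:,:2].tolist())
for t,z in (("tab_top",.042),("pencil_case",0)):
  for d in spotter.landmark_of(t,"wrist")[:1]: print(t,d["conf"],d["uv"],w(c,d["uv"],z))
```

```text
16.1 [ 0.4951 -0.3149  0.1618] [-0.0005  0.0033  1.     -0.0002]
or 499 [321.9719 101.8116] ((323.5, 103.0), (20.0, 33.0), 90.0) [[ 0.4301 -0.3155]] [[0.4239320042317848, -0.3262099585837757], [0.42408010077055885, -0.3024403044813481], [0.43810963428038113, -0.3023303089666615], [0.4379615515768551, -0.3264493235055203]]
or 2232 [318.7787 150.8212] ((324.3809814453125, 147.810302734375), (51.360382080078125, 60.09776306152344), 88.15238952636719) [[ 0.4657 -0.3181]] [[0.44515274884232836, -0.33650145151442057], [0.4440243399950946, -0.29229668977786816], [0.48247183850509606, -0.290336127664223], [0.483713611576271, -0.3362836759930783]]
tab_top 0.74 [326.2, 148.8] [[ 0.4642 -0.3125  0.042 ]]
pencil_case 0.74 [326.8, 244.5] [[ 0.5597 -0.3117  0.    ]]
```

View pics/case1.png

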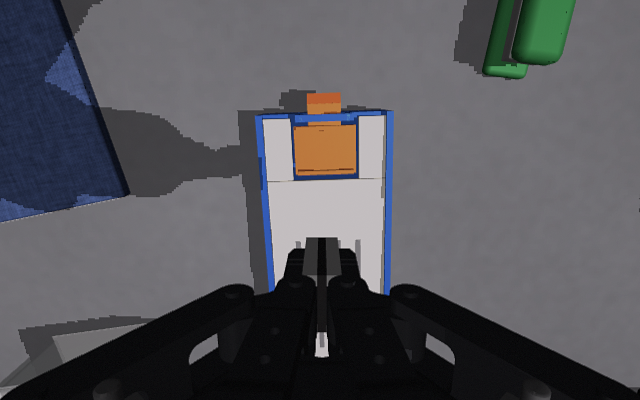

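Call:
jog_arm(increments=[[[0.06,0.003,0.15,0,0,0,255],[0.064,0.003,0.15,0,0,0,255],[0,0,0.127,0,0,0,255],[0,0,0.03,0,0,0,255],[0,0,0.01,0,0,0,255],[0,0,0,0,0,0,255]]])

```text
clock: 16.85
tcp_pos: [0.4654, -0.3084, 0.0482]
orientation: [0.001, 0.0, 1.0, -0.0]
wrist_force: [0.3, -0.4, 0.2]
finger_gap: 0.0004
grip_force: 0.0
```

Call:
jog_arm(increments=[[[0,-0.012,0.02,0,0,0,255],[0,0,0.02,0,0,0,255],[0,0,0.008,0,0,0,255],[0,0,0,0,0,0,255]]])

```text
clock: 17.25
tcp_pos: [0.4659, -0.3129, 0.0362]
orientation: [0.001, 0.001, 1.0, -0.001]
wrist_force: [2.6, -1.6, 3.9]
finger_gap: 0.0002
grip_force: 2.0
```

Call:
jog_arm(increments=[[[0,0,0.011,0,0,0,255],[0,0,0,0,0,0,255]]])

```text
clock: 17.45
tcp_pos: [0.4658, -0.3128, 0.0335]
orientation: [0.001, 0.001, 1.0, -0.001]
wrist_force: [2.7, -2.4, 6.9]
finger_gap: 0.0001
grip_force: 3.1
```

Call:
jog_arm(increments=[[[-0.02,0,0,0,0,0,255],[-0.03,0.001,0,0,0,0,255],[-0.03,0.001,0,0,0,0,255],[-0.04,0.001,0,0,0,0,255],[-0.04,0.001,0,0,0,0,255],[0,0,0,0,0,0,255]]])

```text
clock: 18.05
tcp_pos: [0.5058, -0.3117, 0.0335]
orientation: [0.001, 0.001, 1.0, -0.001]
wrist_force: [1.4, -2.0, 7.0]
finger_gap: 0.0003
grip_force: 3.6
```

Run:
```python
from h import *
np.set_printoptions(precision=4,suppress=True)
s=env.get_state(); print(s["clock"],s["tcp_pos"],s["orientation"])
c=grab("wrist"); save(c,"case2")
```

```text
18.05 [ 0.5058 -0.3117  0.0335] [ 0.0008  0.0006  1.     -0.0011]
```

View pics/case2.png

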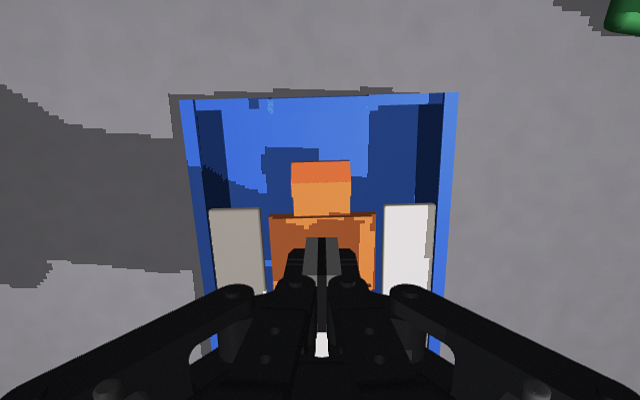

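Call:
jog_arm(increments=[[[-0.05,0.001,0,0,0,0,255],[-0.06,0.001,0,0,0,0,255],[-0.06,0.001,0,0,0,0,255],[-0.06,0.001,0,0,0,0,255],[-0.06,0.001,0,0,0,0,255],[-0.06,0.001,0,0,0,0,255],[-0.06,0.001,0,0,0,0,255],[-0.05,0.001,0,0,0,0,255],[-0.03,0.001,0,0,0,0,255],[-0.02,0.001,0,0,0,0,255],[0,0,0,0,0,0,255]]])

```text
clock: 19.2
tcp_pos: [0.6317, -0.3086, 0.0335]
orientation: [-0.0, 0.001, 1.0, -0.0]
wrist_force: [-1.4, 0.2, 9.9]
finger_gap: 0.0001
grip_force: 4.5
```

Call:
jog_arm(increments=[[[-0.016,0,0,0,0,0,255],[-0.012,0,0,0,0,0,255],[0,0,0,0,0,0,255]]])

```text
clock: 19.5
tcp_pos: [0.6339, -0.3085, 0.0333]
orientation: [-0.005, 0.002, 1.0, -0.0]
wrist_force: [-14.4, 0.1, 16.2]
finger_gap: -0.0001
grip_force: 10.8
```

Call:
jog_arm(increments=[[[0,0,-0.05,0,0,0,255],[0,0,-0.165,0,0,0,255],[0,0,-0.165,0,0,0,255],[0,0,-0.165,0,0,0,255],[0,0,0,0,0,-0.0457,120],[0,0,0,0,0,-0.0457,120],[0,0,0,0,0,-0.0457,120],[0,0,0,0,0,-0.0457,120],[0,0,0,0,0,-0.0457,120],[0,0,0,0,0,-0.0457,120],[0,0,0,0,0,-0.0457,120],[0,0,0,0,0,-0.0457,120],[0,0,0,0,0,-0.0457,120],[0,0,0,0,0,-0.0457,120],[0,0,0,0,0,-0.0457,120]]])

```text
clock: 21.0
tcp_pos: [0.6376, -0.3076, 0.1672]
orientation: [0.0, 0.712, -0.703, -0.002]
wrist_force: [1.0, 0.5, 0.6]
finger_gap: 0.0451
grip_force: 0.0
```

Call:
jog_arm(increments=[[[-0.185,0.032,0,0,0,0,120],[-0.185,0.032,0,0,0,0,120],[-0.185,0.032,0,0,0,0,120],[-0.185,0.032,0,0,0,0,120],[-0.185,0.032,0,0,0,0,120],[-0.185,0.032,0,0,0,0,120],[-0.185,0.032,0,0,0,0,120],[-0.185,0.032,0,0,0,0,120],[-0.185,0.032,0,0,0,0,120],[-0.185,0.032,0,0,0,0,120],[-0.185,0.032,0,0,0,0,120],[0,0,0,0,0,0,120],[0,0,0,0,0,0,120]]])

```text
clock: 22.3
tcp_pos: [0.5458, 0.2005, 0.1678]
orientation: [0.001, 0.711, -0.704, -0.001]
wrist_force: [-0.2, -0.1, -1.1]
finger_gap: 0.0451
grip_force: 0.0
```

```bash
cat > items.py <<'E'
from h import *
np.set_printoptions(precision=4,suppress=True)
s=env.get_state();Rm=rot(s["orientation"]).as_matrix(); print(s["clock"],s["tcp_pos"],np.degrees(np.arctan2(Rm[1,1],Rm[0,1])),s["finger_gap"])
T=grab("top");c=grab("wrist")
for n,cc in (("top",T),("wrist",c)):
  for t,h in (("eraser",.013),("pink_eraser",.014),("sharpener",.014),("tape_roller",.014),("flash_drive",.012)):
    for d in spotter.cut_out(t,n)[:1]:
        q=max(comps(d["region"].astype(np.uint8),5),key=lambda a:a[0]); b=w(cc,cv2.boxPoints(q[2]),.008+h)[:,:2]
        e=max((b[1]-b[0],b[2]-b[1]),key=np.linalg.norm)
        print(n,t,round(d["conf"],2),np.round(d["uv"]),"centre",b.mean(0),"ang",np.degrees(np.arctan2(e[1],e[0]))%180,"len",np.linalg.norm(b[1]-b[0]),np.linalg.norm(b[2]-b[1]))
E
python3 - <<'E'
from items import *
save(c,"tr")
E
```

```text
22.3 [0.5458 0.2005 0.1678] -179.433238988722 0.04511060726175306
top sharpener 0.39 [337. 237.] centre [0.5309 0.045 ] ang 17.409305844318766 len 0.039230528129054254 0.24440841475106145
wrist eraser 0.85 [382. 206.] centre [0.4945 0.2179] ang 99.05228761610576 len 0.02226574236737193 0.044879727397947586
wrist pink_eraser 0.67 [440. 213.] centre [0.4431 0.2259] ang 86.74267373162145 len 0.041149065983303194 0.023434516501795444
wrist sharpener 0.88 [321. 211.] centre [0.546  0.2268] ang 95.50412558968785 len 0.019469230276562798 0.032620101497987386
wrist tape_roller 0.88 [267. 208.] centre [0.5947 0.2202] ang 81.0076122095025 len 0.04890913215792096 0.021547389995701622
wrist flash_drive 0.83 [207. 214.] centre [0.6464 0.2268] ang 79.03550397150762 len 0.04345282081847256 0.023020859889134333
```

View pics/tr.png

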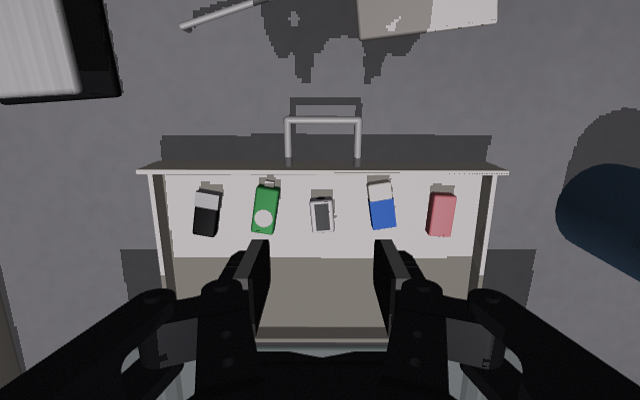

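Call:
jog_arm(increments=[[[-0.035,0.103,0,0,0,-0.0467,120],[-0.035,0.103,0.1,0,0,0,120],[0,0,0.16,0,0,0,120],[0,0,0.16,0,0,0,120],[0,0,0.14,0,0,0,120],[0,0,0.061,0,0,0,120],[0,0,0,0,0,0,255],[0,0,0,0,0,0,255],[0,0,0,0,0,0,255],[0,0,0,0,0,0,255]]], force=40)

```text
clock: 23.9
tcp_pos: [0.496, 0.2134, 0.015]
orientation: [-0.001, 0.759, -0.651, 0.001]
wrist_force: [-0.7, 0.7, -0.1]
finger_gap: 0.0186
grip_force: 41.2
```

Call:
jog_arm(increments=[[[0,0,-0.14,0,0,0,255],[0,0,-0.14,0,0,0,255],[0,0,-0.14,0,0,0.0467,255],[0.182,-0.0165,0,0,0,0,255],[0.182,-0.0165,0,0,0,0,255],[0.182,-0.0165,0,0,0,0,255],[0.182,-0.0165,0,0,0,0,255],[0.182,-0.0165,0,0,0,0,255],[0.182,-0.0165,0,0,0,0,255],[0.182,-0.0165,0,0,0,0,255],[0.182,-0.0165,0,0,0,0,255],[0.182,-0.0165,0,0,0,0,255],[0.182,-0.0165,0,0,0,0,255],[0.182,-0.0165,0,0,0,0,255],[0.182,-0.0165,0,0,0,0,255],[0,0,0,0,0,0,255],[0,0,0,0,0,0,255]]])

```text
clock: 25.6
tcp_pos: [0.5479, -0.3339, 0.1189]
orientation: [-0.0, 0.709, -0.705, 0.0]
wrist_force: [-0.6, 0.2, -0.9]
finger_gap: 0.0184
grip_force: 41.2
```

Run:
```python
from h import *
np.set_printoptions(precision=4,suppress=True)
s=env.get_state(); print(s["clock"],s["tcp_pos"],s["orientation"])
c=grab("wrist"); save(c,"case3")
m=hsvmask(c,(105,150,40),(125,255,255))
for d in spotter.landmark_of("pencil_case","wrist")[:1]: print(d["uv"],w(c,d["uv"],0))
print("expected case rim px",px(c,np.array([[.558+a*.9998-b*.021,-.309+a*.021+b,.046] for a,b in ((-.12,.05),(-.12,-.05),(.03,-.05),(.03,.05))])))
```

```text
25.6 [ 0.5479 -0.3339  0.1189] [-0.0002  0.7088 -0.7054  0.0003]
[312.4, 219.1] [[ 0.5555 -0.3111  0.    ]]
expected case rim px [[479.9252 308.5055]
 [496.5124 167.9173]
 [256.9785 171.6057]
 [266.1307 311.3922]]
```

View pics/case3.png

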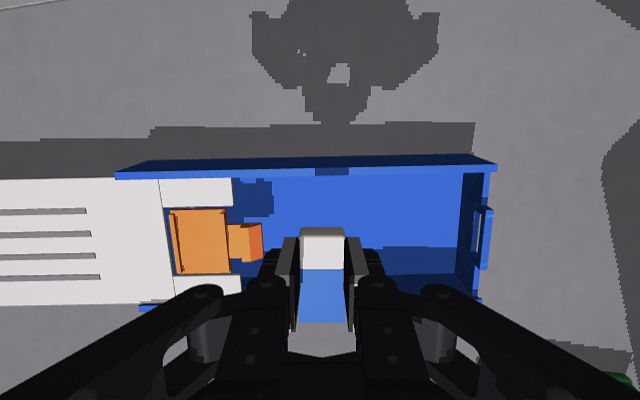

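Call:
jog_arm(increments=[[[0,0,0.14,0,0,0,255],[0,0,0.14,0,0,0,255],[0,0,0.11,0,0,0,255],[0,0,0.028,0,0,0,255],[0,0,0,0,0,0,170],[0,0,0,0,0,0,170],[0,0,0,0,0,0,170],[0,0,-0.1,0,0,0,170],[0,0,-0.16,0,0,0,170],[0,0,-0.16,0,0,0,120],[0,0,0,0,0,0,120]]])

```text
clock: 26.8
tcp_pos: [0.5519, -0.3356, 0.1276]
orientation: [-0.001, 0.71, -0.705, 0.007]
wrist_force: [0.0, -1.2, 0.7]
finger_gap: 0.0453
grip_force: 0.0
```

Call:
jog_arm(increments=[[[-0.173,0.0322,0,0,0,0,120],[-0.173,0.0322,0,0,0,0,120],[-0.173,0.0322,0,0,0,0,120],[-0.173,0.0322,0,0,0,0,120],[-0.173,0.0322,0,0,0,0,120],[-0.173,0.0322,0,0,0,0,120],[-0.173,0.0322,0,0,0,0,120],[-0.173,0.0322,0,0,0,0,120],[-0.173,0.0322,0,0,0,0,120],[-0.173,0.0322,0,0,0,0,120],[-0.173,0.0322,0,0,0,0,120],[-0.173,0.0322,0,0,0,0,120],[-0.173,0.0322,0,0,0,0.02,120],[0,0,0,0,0,0,120]]])

```text
clock: 28.2
tcp_pos: [0.4388, 0.2334, 0.1202]
orientation: [0.002, -0.689, 0.725, 0.0]
wrist_force: [-0.5, -0.5, 0.3]
finger_gap: 0.0453
grip_force: 0.0
```

```bash
python3 items.py | grep -v top
```

```text
28.2 [0.4388 0.2334 0.1202] 177.1269034291402 0.04534455646926436
wrist pink_eraser 0.64 [320. 190.] centre [0.4407 0.2265] ang 87.67244566460874 len 0.019505297950953557 0.038970579651372086
wrist sharpener 0.74 [176. 199.] centre [0.5432 0.2274] ang 94.66989303260371 len 0.023460342959118356 0.03149267930428761
wrist tape_roller 0.7 [108. 198.] centre [0.5921 0.2215] ang 80.54137540943624 len 0.026114413051077465 0.048639441182086136
wrist flash_drive 0.7 [ 45. 204.] centre [0.6448 0.2275] ang 77.45509930949429 len 0.02987534872027637 0.04439586633256146
```

Call:
jog_arm(increments=[[[0.028,-0.008,0.14,0,0,0,120],[0,0,0.14,0,0,0,120],[0,0,0.11,0,0,0,120],[0,0,0.035,0,0,0,120],[0,0,0,0,0,0,255],[0,0,0,0,0,0,255],[0,0,0,0,0,0,255],[0,0,0,0,0,0,255],[0,0,-0.12,0,0,0,255],[0,0,-0.15,0,0,0,255],[0,0,-0.15,0,0,-0.025,255]]])

```text
clock: 29.9
tcp_pos: [0.4407, 0.2217, 0.1194]
orientation: [0.0, 0.716, -0.698, -0.0]
wrist_force: [1.1, -0.3, 0.4]
finger_gap: 0.0185
grip_force: 41.2
```

Call:
jog_arm(increments=[[[0.1735,-0.0063,0,0,0,0,255],[0.1735,-0.0063,0,0,0,0,255],[0.1735,-0.0063,0,0,0,0,255],[0.1735,-0.0063,0,0,0,0,255],[0.1735,-0.0063,0,0,0,0,255],[0.1735,-0.0063,0,0,0,0,255],[0.1735,-0.0063,0,0,0,0,255],[0.1735,-0.0063,0,0,0,0,255],[0.1735,-0.0063,0,0,0,0,255],[0.1735,-0.0063,0,0,0,0,255],[0.1735,-0.0063,0,0,0,0,255],[0.1735,-0.0063,0,0,0,0,255],[0.1735,-0.0063,0,0,0,0,255],[0,0,0,0,0,0,255],[0,0,0,0,0,0,255]]])

```text
clock: 31.4
tcp_pos: [0.4741, -0.3424, 0.1179]
orientation: [-0.0, 0.714, -0.7, -0.0]
wrist_force: [0.4, 0.2, -0.5]
finger_gap: 0.0187
grip_force: 41.2
```

Call:
jog_arm(increments=[[[-0.02,-0.01,0.13,0,0,0,255],[0,0,0.14,0,0,0,255],[0,0,0.11,0,0,0,255],[0,0,0.034,0,0,0,255],[0,0,0,0,0,0,170],[0,0,0,0,0,0,170],[0,0,0,0,0,0,170],[0,0,-0.1,0,0,0,170],[0,0,-0.16,0,0,0,170],[0,0,-0.16,0,0,0,120],[0,0,0,0,0,0,120]]])

```text
clock: 32.5
tcp_pos: [0.4804, -0.3397, 0.1272]
orientation: [-0.0, 0.715, -0.699, 0.007]
wrist_force: [-0.1, -1.0, 0.2]
finger_gap: 0.0453
grip_force: 0.0
```

Call:
jog_arm(increments=[[[-0.1735,-0.0234,0,0,0,0,120],[-0.1735,-0.0234,0,0,0,0,120],[-0.1735,-0.0234,0,0,0,0,120],[-0.1735,-0.0234,0,0,0,0,120],[-0.1735,-0.0234,0,0,0,0,120],[-0.1735,-0.0234,0,0,0,0,120],[-0.1735,-0.0234,0,0,0,0,120],[-0.1735,-0.0234,0,0,0,0,120],[-0.1735,-0.0234,0,0,0,0,120],[-0.1735,-0.0234,0,0,0,0,120],[-0.1735,-0.0234,0,0,0,0,120],[-0.1735,-0.0234,0,0,0,0,120],[-0.1735,-0.0234,0,0,0,-0.019,120],[0,0,0,0,0,0,120]]])

```text
clock: 33.9
tcp_pos: [0.5407, 0.2341, 0.1202]
orientation: [-0.002, 0.738, -0.675, 0.0]
wrist_force: [0.1, -0.3, 0.2]
finger_gap: 0.0454
grip_force: 0.0
```

Call:
jog_arm(increments=[[[0.03,-0.012,0.14,0,0,0,120],[0,0,0.14,0,0,0,120],[0,0,0.11,0,0,0,120],[0,0,0.035,0,0,0,120],[0,0,0,0,0,0,255],[0,0,0,0,0,0,255],[0,0,0,0,0,0,255],[0,0,0,0,0,0,255],[0,0,-0.12,0,0,0,255],[0,0,-0.15,0,0,0,255],[0,0,-0.15,0,0,0.021,255],[0,0,0,0,0,0,255]]])

```text
clock: 35.1
tcp_pos: [0.5476, 0.223, 0.1249]
orientation: [-0.005, 0.713, -0.702, 0.003]
wrist_force: [0.3, 0.1, 0.4]
finger_gap: 0.0187
grip_force: 40.4
```

Call:
jog_arm(increments=[[[0.171,0.0016,0,0,0,0,255],[0.171,0.0016,0,0,0,0,255],[0.171,0.0016,0,0,0,0,255],[0.171,0.0016,0,0,0,0,255],[0.171,0.0016,0,0,0,0,255],[0.171,0.0016,0,0,0,0,255],[0.171,0.0016,0,0,0,0,255],[0.171,0.0016,0,0,0,0,255],[0.171,0.0016,0,0,0,0,255],[0.171,0.0016,0,0,0,0,255],[0.171,0.0016,0,0,0,0,255],[0.171,0.0016,0,0,0,0,255],[0,0,0,0,0,0,255],[0,0,0,0,0,0,255]]])

```text
clock: 36.5
tcp_pos: [0.5468, -0.2922, 0.1176]
orientation: [-0.0, 0.712, -0.702, -0.0]
wrist_force: [0.2, 0.3, -0.9]
finger_gap: 0.0186
grip_force: 40.4
```

Run:
```python
from h import *
np.set_printoptions(precision=4,suppress=True)
s=env.get_state(); print(s["clock"],s["tcp_pos"],s["orientation"])
c=grab("wrist")
for t in ("eraser","pink_eraser","sharpener"):
  for d in spotter.landmark_of(t,"wrist")[:1]: print(t,d["conf"],d["uv"],w(c,d["uv"],.004))
save(c,"case4")
```

```text
36.5 [ 0.5468 -0.2922  0.1176] [-0.0001  0.7122 -0.7019 -0.0003]
eraser 0.69 [325.6, 153.2] [[ 0.5446 -0.3225  0.004 ]]
pink_eraser 0.83 [420.9, 149.0] [[ 0.4748 -0.3266  0.004 ]]
sharpener 0.33 [420.7, 151.0] [[ 0.4748 -0.3251  0.004 ]]
```

Call:
jog_arm(increments=[[[-0.016,-0.012,0.13,0,0,0,255],[0,0,0.14,0,0,0,255],[0,0,0.11,0,0,0,255],[0,0,0.034,0,0,0,255],[0,0,0,0,0,0,170],[0,0,0,0,0,0,170],[0,0,0,0,0,0,170],[0,0,-0.1,0,0,0,170],[0,0,-0.16,0,0,0,170],[0,0,-0.16,0,0,0,120],[0,0,0,0,0,0,120]]])

```text
clock: 37.8
tcp_pos: [0.5537, -0.289, 0.1268]
orientation: [-0.001, 0.713, -0.701, 0.006]
wrist_force: [0.6, -0.4, 0.9]
finger_gap: 0.0451
grip_force: 0.0
```

Call:
jog_arm(increments=[[[-0.168,-0.017,0,0,0,0,120],[-0.168,-0.017,0,0,0,0,120],[-0.168,-0.017,0,0,0,0,120],[-0.168,-0.017,0,0,0,0,120],[-0.168,-0.017,0,0,0,0,120],[-0.168,-0.017,0,0,0,0,120],[-0.168,-0.017,0,0,0,0,120],[-0.168,-0.017,0,0,0,0,120],[-0.168,-0.017,0,0,0,0,120],[-0.168,-0.017,0,0,0,0,120],[-0.168,-0.017,0,0,0,0,120],[-0.168,-0.017,0,0,0,0,120],[0,0,0,0,0,0.028,120],[0,0,0,0,0,0.028,120],[0,0,0,0,0,0,120]]])

```text
clock: 39.3
tcp_pos: [0.5923, 0.2186, 0.1194]
orientation: [-0.0, -0.649, 0.761, 0.0]
wrist_force: [-0.4, 0.6, 0.4]
finger_gap: 0.0453
grip_force: 0.0
```

```bash
python3 items.py | grep -v top
```

```text
39.3 [0.5923 0.2186 0.1194] 170.94656992132562 0.045343219683540145
wrist eraser 0.52 [420. 215.] centre [0.5407 0.247 ] ang 176.56809839276846 len 0.30295123779510946 0.21183379260093918
wrist pink_eraser 0.68 [53. 62.] centre [0.7431 0.1057] ang 171.04354283892482 len 0.0808657838435249 0.08063766375934245
wrist tape_roller 0.61 [320. 204.] centre [0.5949 0.2209] ang 81.542948255703 len 0.018844069530045478 0.04774667861609435
wrist flash_drive 0.57 [250. 216.] centre [0.6474 0.2269] ang 78.6049857157135 len 0.02148938148155596 0.041823073184160384
```

Call:
jog_arm(increments=[[[-0.013,-0.008,0.14,0,0,0,120],[0,0,0.14,0,0,0,120],[0,0,0.11,0,0,0,120],[0,0,0.032,0,0,0,120],[0,0,0,0,0,0,255],[0,0,0,0,0,0,255],[0,0,0,0,0,0,255],[0,0,0,0,0,0,255],[0,0,-0.12,0,0,0,255],[0,0,-0.15,0,0,0,255],[0,0,-0.15,0,0,-0.0285,255],[0,0,0,0,0,-0.0285,255],[0,0,0,0,0,0,255]]])

```text
clock: 41.2
tcp_pos: [0.5968, 0.2209, 0.1218]
orientation: [-0.002, 0.714, -0.7, 0.001]
wrist_force: [0.5, -0.8, -0.4]
finger_gap: 0.0182
grip_force: 41.3
```

Call:
jog_arm(increments=[[[0.169,0.041,0,0,0,0,255],[0.169,0.041,0,0,0,0,255],[0.169,0.041,0,0,0,0,255],[0.169,0.041,0,0,0,0,255],[0.169,0.041,0,0,0,0,255],[0.169,0.041,0,0,0,0,255],[0.169,0.041,0,0,0,0,255],[0.169,0.041,0,0,0,0,255],[0.169,0.041,0,0,0,0,255],[0.169,0.041,0,0,0,0,255],[0.169,0.041,0,0,0,0,255],[0.169,0.041,0,0,0,0,255],[0,0,0,0,0,0,255],[0,0,0,0,0,0,255]]])

```text
clock: 42.6
tcp_pos: [0.4813, -0.2892, 0.1182]
orientation: [-0.0, 0.713, -0.702, -0.001]
wrist_force: [0.2, 0.4, -0.6]
finger_gap: 0.0186
grip_force: 41.3
```

Run:
```python
from h import *
np.set_printoptions(precision=4,suppress=True)
s=env.get_state(); print(s["clock"],s["tcp_pos"],s["orientation"])
c=grab("wrist")
save(c,"case5",(160,100,560,400),1.5)
```

```text
42.6 [ 0.4813 -0.2892  0.1182] [-0.0001  0.7126 -0.7016 -0.001 ]
```

View pics/case5.png

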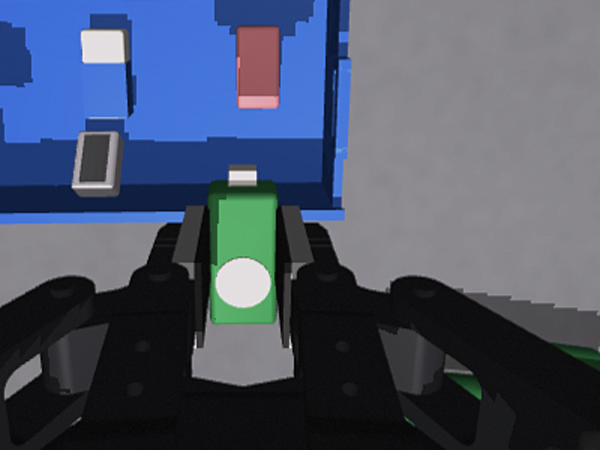

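Call:
jog_arm(increments=[[[0,-0.11,0,0,0,0,255],[0,0,0.14,0,0,0,255],[0,0,0.14,0,0,0,255],[0,0,0.1,0,0,0,255],[0,0,0.034,0,0,0,255],[0,0,0,0,0,0,170],[0,0,0,0,0,0,170],[0,0,0,0,0,0,170],[0,0,-0.1,0,0,0,170],[0,0,-0.16,0,0,0,170],[0,0,-0.16,0,0,0,120],[0,0,0,0,0,0,120]]])

```text
clock: 43.85
tcp_pos: [0.5131, -0.2899, 0.1271]
orientation: [-0.001, 0.714, -0.7, 0.005]
wrist_force: [0.4, -0.8, 0.8]
finger_gap: 0.0452
grip_force: 0.0
```

Call:
jog_arm(increments=[[[-0.17,-0.048,0,0,0,0,120],[-0.17,-0.048,0,0,0,0,120],[-0.17,-0.048,0,0,0,0,120],[-0.17,-0.048,0,0,0,0,120],[-0.17,-0.048,0,0,0,0,120],[-0.17,-0.048,0,0,0,0,120],[-0.17,-0.048,0,0,0,0,120],[-0.17,-0.048,0,0,0,0,120],[-0.17,-0.048,0,0,0,0,120],[-0.17,-0.048,0,0,0,0,120],[-0.17,-0.048,0,0,0,0,120],[-0.17,-0.048,0,0,0,0,120],[0,0,0,0,0,0.032,120],[0,0,0,0,0,0.032,120],[0,0,0,0,0,0,120]]])

```text
clock: 45.35
tcp_pos: [0.643, 0.2255, 0.1199]
orientation: [-0.0, -0.641, 0.768, 0.0]
wrist_force: [0.5, -0.8, -0.8]
finger_gap: 0.0454
grip_force: 0.0
```

```bash
python3 items.py | grep -v top
```

```text
45.35 [0.643  0.2255 0.1199] 169.67569296553603 0.045356749357884564
wrist flash_drive 0.97 [318. 202.] centre [0.6479 0.228 ] ang 80.16281356273623 len 0.019108393424984948 0.04222512207726378
```

Call:
jog_arm(increments=[[[-0.02,-0.018,0.14,0,0,0,120],[0,0,0.14,0,0,0,120],[0,0,0.11,0,0,0,120],[0,0,0.034,0,0,0,120],[0,0,0,0,0,0,255],[0,0,0,0,0,0,255],[0,0,0,0,0,0,255],[0,0,0,0,0,0,255],[0,0,-0.12,0,0,0,255],[0,0,-0.15,0,0,0,255],[0,0,-0.15,0,0,-0.032,255],[0,0,0,0,0,-0.032,255],[0,0,0,0,0,0,255]]])

```text
clock: 47.25
tcp_pos: [0.6506, 0.2289, 0.1226]
orientation: [-0.002, 0.714, -0.7, 0.001]
wrist_force: [0.6, -0.6, -1.3]
finger_gap: 0.0181
grip_force: 39.4
```

Call:
jog_arm(increments=[[[0.158,0.0575,0,0,0,0,255],[0.158,0.0575,0,0,0,0,255],[0.158,0.0575,0,0,0,0,255],[0.158,0.0575,0,0,0,0,255],[0.158,0.0575,0,0,0,0,255],[0.158,0.0575,0,0,0,0,255],[0.158,0.0575,0,0,0,0,255],[0.158,0.0575,0,0,0,0,255],[0.158,0.0575,0,0,0,0,255],[0.158,0.0575,0,0,0,0,255],[0.158,0.0575,0,0,0,0,255],[0.158,0.0575,0,0,0,0,255],[0.158,0.0575,0,0,0,0,255],[0,0,0,0,0,0,255],[0,0,0,0,0,0,255]]])

```text
clock: 48.75
tcp_pos: [0.4713, -0.2889, 0.1188]
orientation: [-0.0, 0.713, -0.702, -0.001]
wrist_force: [-0.2, 0.9, -0.1]
finger_gap: 0.0185
grip_force: 39.4
```

Call:
jog_arm(increments=[[[-0.012,0,0.13,0,0,0,255],[0,0,0.14,0,0,0,255],[0,0,0.11,0,0,0,255],[0,0,0.034,0,0,0,255],[0,0,0,0,0,0,172],[0,0,0,0,0,0,172],[0,0,0,0,0,0,172],[0,0,-0.1,0,0,0,172],[0,0,-0.16,0,0,0,172],[0,0,-0.16,0,0,0,255],[0,0,0,0,0,0,255]]])

```text
clock: 49.85
tcp_pos: [0.4755, -0.2873, 0.1273]
orientation: [-0.001, 0.714, -0.7, 0.005]
wrist_force: [-0.4, 0.1, 0.3]
finger_gap: 0.0007
grip_force: 0.0
```

Run:
```python
from h import *
np.set_printoptions(precision=4,suppress=True)
s=env.get_state(); print(s["clock"],s["tcp_pos"],s["orientation"])
T=grab("top");c=grab("wrist")
for n,cc in (("top",T),("wrist",c)):
  for t in ("eraser","pink_eraser","sharpener","tape_roller","flash_drive"):
    for d in spotter.landmark_of(t,n)[:1]: print(n,t,d["conf"],d["uv"],w(cc,d["uv"],.004))
  for d in spotter.landmark_of("tab_top",n)[:1]: print(n,"tab",d["conf"],w(cc,d["uv"],.042))
save(c,"case6")
```

```text
49.85 [ 0.4755 -0.2873  0.1273] [-0.0006  0.7142 -0.6999  0.0051]
top eraser 0.71 [492.9, 205.3] [[ 0.5529 -0.3281  0.004 ]]
top pink_eraser 0.54 [487.2, 167.7] [[ 0.6399 -0.3179  0.004 ]]
top sharpener 0.5 [470.7, 203.1] [[ 0.5565 -0.2782  0.004 ]]
top tape_roller 0.59 [473.4, 219.3] [[ 0.5197 -0.2834  0.004 ]]
top flash_drive 0.41 [475.2, 241.6] [[ 0.4697 -0.2862  0.004 ]]
top tab 0.58 [[ 0.6258 -0.3011  0.042 ]]
wrist eraser 0.81 [228.7, 143.8] [[ 0.5459 -0.3218  0.004 ]]
wrist pink_eraser 0.9 [324.9, 137.9] [[ 0.4737 -0.3278  0.004 ]]
wrist sharpener 0.78 [222.4, 203.8] [[ 0.5532 -0.2747  0.004 ]]
wrist tape_roller 0.73 [274.3, 202.9] [[ 0.5123 -0.2763  0.004 ]]
wrist flash_drive 0.79 [324.9, 206.3] [[ 0.4725 -0.2744  0.004 ]]
wrist tab 0.69 [[ 0.6302 -0.3092  0.042 ]]
```

Call:
jog_arm(increments=[[[0.025,-0.153,0,0,0,0,255],[0.025,-0.153,0,0,0,0,255],[0.025,-0.153,0,0,0,0,255],[0.025,-0.153,0,0,0,0,255],[0,0,0,0,0,0.0454,255],[0,0,0,0,0,0.0454,255],[0,0,0,0,0,0.0454,255],[0,0,0,0,0,0.0454,255],[0,0,0,0,0,0.0454,255],[0,0,0,0,0,0.0454,255],[0,0,0,0,0,0.0454,255],[0,0,0,0,0,0.0454,255],[0,0,0,0,0,0.0454,255],[0,0,0,0,0,0.0454,255],[0,0,0,0,0,0.0454,255],[0,0,0.12,0,0,0,255],[0,0,0.1,0,0,0,255],[0,0,0.08,0,0,0,255],[0,0,0,0,0,0,255]]])

```text
clock: 52.45
tcp_pos: [0.6239, -0.3065, 0.0426]
orientation: [-0.002, -0.011, 1.0, 0.001]
wrist_force: [0.4, 1.1, -0.5]
finger_gap: 0.0001
grip_force: 0.0
```

Call:
jog_arm(increments=[[[-0.024,0.0,-0.016,0,0,0,255],[0,0,0.026,0,0,0,255],[0,0,0.026,0,0,0,255],[0,0,0,0,0,0,255]]])

```text
clock: 52.85
tcp_pos: [0.6321, -0.3077, 0.0373]
orientation: [0.0, -0.011, 1.0, -0.0]
wrist_force: [0.2, -1.6, 3.3]
finger_gap: -0.0001
grip_force: 2.3
```

Call:
jog_arm(increments=[[[0,0,0.016,0,0,0,255],[0.02,0,0,0,0,0,255],[0.03,-0.001,0,0,0,0,255],[0,0,0,0,0,0,255]]])

```text
clock: 53.25
tcp_pos: [0.6191, -0.3081, 0.034]
orientation: [0.001, -0.011, 1.0, -0.0]
wrist_force: [-0.2, 0.7, 4.3]
finger_gap: -0.0003
grip_force: 3.1
```

Call:
jog_arm(increments=[[[0.03,0,0.008,0,0,0,255],[0.05,0,0,0,0,0,255],[0.06,0,0,0,0,0,255],[0.06,0,0,0,0,0,255],[0.06,0,0,0,0,0,255],[0.06,0,0,0,0,0,255],[0.06,0,0,0,0,0,255],[0.06,0,0,0,0,0,255],[0.04,0,0,0,0,0,255],[0.03,0,0,0,0,0,255],[0,0,0,0,0,0,255]]])

```text
clock: 54.35
tcp_pos: [0.4946, -0.3123, 0.0341]
orientation: [0.004, -0.011, 1.0, -0.002]
wrist_force: [3.3, 1.5, 12.5]
finger_gap: -0.0001
grip_force: 7.2
```

Call:
jog_arm(increments=[[[0.03,0,0,0,0,0,255],[0.03,0,0,0,0,0,255],[0.03,0,0,0,0,0,255],[0.025,0,0,0,0,0,255],[0,0,0,0,0,0,255]]])

```text
clock: 54.85
tcp_pos: [0.479, -0.3146, 0.0383]
orientation: [0.017, -0.013, 1.0, -0.003]
wrist_force: [33.3, 8.2, 11.9]
finger_gap: -0.0
grip_force: 15.9
```

Run:
```python
from h import *
np.set_printoptions(precision=4,suppress=True)
c=grab("wrist");s=grab("side");T=grab("top")
for n,cc in (("w",c),("t",T)):
  for a in comps(hsvmask(cc,(8,170,60),(18,255,255)),40): print(n,a[0],a[1],w(cc,cv2.boxPoints(a[2]),.036)[:,:2].round(4).tolist())
a=cv2.resize(s["pixels"][270:400,280:520],None,fx=2.5,fy=2.2,interpolation=2)
im=np.vstack([a,c["pixels"][60:370,20:620]])
cv2.imwrite("pics/stuck.png",im[:,:,::-1]); print(im.shape)
```

```text
w 5212 [332.1706 228.3738] [[0.4968, -0.3381], [0.4459, -0.3345], [0.4475, -0.2903], [0.4987, -0.2893]]
t 135 [491.2444 245.6148] [[0.4718, -0.2916], [0.4728, -0.3262], [0.4469, -0.3253], [0.4459, -0.2909]]
(596, 600, 3)
```

View pics/stuck.png

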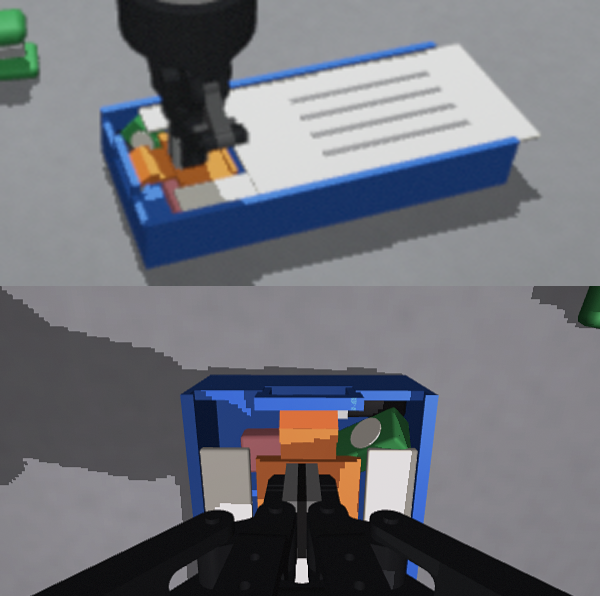

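Call:
jog_arm(increments=[[[-0.04,0,0,0,0,0,255],[-0.03,0,0,0,0,0,255],[-0.05,0,0,0,0,0,255],[-0.06,0,0,0,0,0,255],[-0.06,0,0,0,0,0,255],[-0.06,0,0,0,0,0,255],[-0.06,0,0,0,0,0,255],[0,0,0,0,0,0,255]]])

```text
clock: 55.8
tcp_pos: [0.5563, -0.3109, 0.0332]
orientation: [0.003, -0.011, 1.0, -0.002]
wrist_force: [0.3, -1.0, 9.4]
finger_gap: -0.0
grip_force: 5.0
```

Call:
jog_arm(increments=[[[-0.06,0,-0.004,0,0,0,255],[-0.06,0,0,0,0,0,255],[-0.06,0,0,0,0,0,255],[-0.06,0,0,0,0,0,255],[-0.04,0,0,0,0,0,255],[-0.03,0,0,0,0,0,255],[-0.015,0,0,0,0,0,255],[0,0,0,0,0,0,255]]])

```text
clock: 56.6
tcp_pos: [0.6329, -0.3082, 0.0334]
orientation: [-0.001, -0.01, 1.0, -0.001]
wrist_force: [-5.4, -0.5, 10.6]
finger_gap: 0.0006
grip_force: 5.6
```

Call:
jog_arm(increments=[[[0,0,-0.08,0,0,0,255],[0,0,-0.15,0,0,0,255],[0,0,-0.15,0,0,0,255],[0,0,-0.13,0,0,0,255],[0.165,0,0,0,0,-0.0452,120],[0.165,0,0,0,0,0,120],[0.165,0.018,0,0,0,0,120],[0,0,0,0,0,-0.0452,120],[0,0,0,0,0,-0.0452,120],[0,0,0,0,0,-0.0452,120],[0,0,0,0,0,-0.0452,120],[0,0,0,0,0,-0.0452,120],[0,0,0,0,0,-0.0452,120],[0,0,0,0,0,-0.0452,120],[0,0,0,0,0,-0.0452,120],[0,0,0,0,0,-0.0452,120],[0,0,0,0,0,-0.0452,120],[0,0,0,0,0,0,120]]])

```text
clock: 58.4
tcp_pos: [0.5104, -0.317, 0.159]
orientation: [-0.0, 0.712, -0.702, -0.001]
wrist_force: [-0.9, 0.5, 0.1]
finger_gap: 0.0454
grip_force: 0.0
```

```bash
cat > incase.py <<'E'
from h import *
np.set_printoptions(precision=4,suppress=True)
s=env.get_state();Rm=rot(s["orientation"]).as_matrix(); print(s["clock"],np.array(s["tcp_pos"]),np.degrees(np.arctan2(Rm[1,1],Rm[0,1])),s["finger_gap"])
def case(p): a=np.radians(1.6); q=p-np.array([.558,-.3125]); return np.array([q[...,0]*np.cos(a)+q[...,1]*np.sin(a),-q[...,0]*np.sin(a)+q[...,1]*np.cos(a)]).T
for n in ("top","wrist"):
  cc=grab(n)
  for t,h in (("eraser",.013),("pink_eraser",.014),("sharpener",.014),("tape_roller",.014),("flash_drive",.012)):
    for d in spotter.cut_out(t,n)[:1]:
        q=comps(d["region"].astype(np.uint8),8)
        if not q: continue
        q=max(q,key=lambda a:a[0]); b=w(cc,cv2.boxPoints(q[2]),.004+h)[:,:2]
        e=max((b[1]-b[0],b[2]-b[1]),key=np.linalg.norm)
        print(n,t,round(d["conf"],2),"centre",b.mean(0),"case mm",(case(b.mean(0))*1e3).round(),"ang %.0f"%(np.degrees(np.arctan2(e[1],e[0]))%180),"len %.3f %.3f"%(np.linalg.norm(b[1]-b[0]),np.linalg.norm(b[2]-b[1])))
E
python3 incase.py
```

```text
58.4 [ 0.5104 -0.317   0.159 ] -179.2480396419906 0.04544388757730916
top eraser 0.69 centre [ 0.5453 -0.3183] case mm [-13.  -5.] ang 92 len 0.047 0.025
top pink_eraser 0.46 centre [ 0.4728 -0.3257] case mm [-86. -11.] ang 92 len 0.035 0.018
top sharpener 0.63 centre [ 0.5508 -0.2826] case mm [-6. 30.] ang 178 len 0.020 0.025
wrist eraser 0.92 centre [ 0.5462 -0.3235] case mm [-12. -11.] ang 89 len 0.020 0.043
wrist pink_eraser 0.72 centre [ 0.4754 -0.3288] case mm [-83. -14.] ang 93 len 0.019 0.039
wrist sharpener 0.69 centre [ 0.5509 -0.2798] case mm [-6. 33.] ang 89 len 0.022 0.033
wrist tape_roller 0.75 centre [ 0.4685 -0.2862] case mm [-89.  29.] ang 124 len 0.023 0.051
wrist flash_drive 0.62 centre [ 0.4467 -0.2896] case mm [-111.   26.] ang 94 len 0.015 0.045
```

Call:
jog_arm(increments=[[[-0.055,0.077,0.1,0,0,0,255],[-0.055,0.075,0.15,0,0,0,255],[0,0,0.15,0,0,0,255],[0,0,0.06,0,0,0,255],[0,0,0,0,0,0,255]]])

```text
clock: 59.5
tcp_pos: [0.4706, -0.2889, 0.042]
orientation: [0.0, 0.712, -0.703, -0.003]
wrist_force: [-0.0, 0.4, 1.0]
finger_gap: 0.0
grip_force: 0.0
```

Call:
jog_arm(increments=[[[0,0,0.03,0,0,0,255],[0,0,0.03,0,0,0,255],[0,0,0,0,0,0,255]]])

```text
clock: 59.8
tcp_pos: [0.4768, -0.2928, 0.0329]
orientation: [-0.001, 0.712, -0.702, 0.005]
wrist_force: [3.4, 0.2, 9.7]
finger_gap: -0.0004
grip_force: 4.5
```

Call:
jog_arm(increments=[[[0.0,-0.04,0.004,0,0,0,255],[0.0,-0.05,0.006,0,0,0,255],[0,-0.05,0.008,0,0,0,255],[0,0,0,0,0,0,255]]])

```text
clock: 60.2
tcp_pos: [0.5095, -0.2901, 0.0247]
orientation: [-0.0, 0.712, -0.702, 0.0]
wrist_force: [-0.3, -0.7, -0.5]
finger_gap: -0.0001
grip_force: 0.0
```

Force dropped; look where things are now.

Call:
jog_arm(increments=[[[0,0,-0.16,0,0,0,255],[0,0,-0.17,0,0,0,255],[0.06,0,-0.17,0,0,0,255],[0,0,0,0,0,0,120],[0,0,0,0,0,0,120]]])

```text
clock: 60.7
tcp_pos: [0.5083, -0.3056, 0.1509]
orientation: [-0.0, 0.711, -0.703, 0.001]
wrist_force: [0.4, -0.2, -1.4]
finger_gap: 0.0284
grip_force: 0.0
```

```bash
python3 incase.py | grep -v top
python3 - <<'E'
from h import *
c=grab("wrist")
m=hsvmask(c,(45,120,40),(80,255,255))
for a in comps(m,60): print("green",a[0],w(c,cv2.boxPoints(a[2]),.02)[:,:2].round(3).tolist(), a[2])
# coarse colour map of region around the -x end, for a textual look
p=px(c,np.array([[x,y,.015] for x in np.arange(.44,.58,.006) for y in np.arange(-.36,-.264,.006)])).round().astype(int)
hsv=cv2.cvtColor(c["pixels"],cv2.COLOR_RGB2HSV)
def ch(u,v):
    if not(0<=u<640 and 0<=v<400): return '?'
    h,s,vv=hsv[v,u]
    if s<60: return 'k' if vv<60 else ('g' if vv<140 else 'w')
    if vv<35: return 'k'
    if h<5 or h>165: return 'P'
    if h<22: return 'O'
    if 45<h<85: return 'G'
    if 95<h<130: return '.' 
    return 'x'
L=[ch(*q) for q in p]; n=16
for i in range(0,len(L),n): print(''.join(L[i:i+n]), "x=%.3f"%(.44+.006*(i//n)))
E
```

```text
60.7 [ 0.5083 -0.3056  0.1509] -179.289715524943 0.028402259670603378
wrist eraser 0.78 centre [ 0.5461 -0.3236] case mm [-12. -11.] ang 89 len 0.021 0.043
wrist pink_eraser 0.89 centre [ 0.4751 -0.3287] case mm [-83. -14.] ang 92 len 0.040 0.021
wrist sharpener 0.65 centre [ 0.5514 -0.2794] case mm [-6. 33.] ang 85 len 0.035 0.022
wrist flash_drive 0.67 centre [ 0.4464 -0.2898] case mm [-111.   26.] ang 94 len 0.016 0.045
green 1138 [[0.489, -0.3], [0.471, -0.311], [0.447, -0.272], [0.466, -0.26]] ((369.4768981933594, 210.5845947265625), (53.583003997802734, 26.791500091552734), 60.2551155090332)
green 238 [[0.342, -0.149], [0.336, -0.158], [0.313, -0.137], [0.319, -0.128]] ((513.7737426757812, 359.7489013671875), (28.65585708618164, 10.560961723327637), 42.27368927001953)
green 209 [[0.387, -0.124], [0.388, -0.141], [0.371, -0.141], [0.369, -0.124]] ((457.5, 368.5), (19.0, 15.0), 0.0)
.........wwwkkkk x=0.440
.........wwwkkkk x=0.446
.........ggkkkGG x=0.452
............gwgG x=0.458
...........GwwGG x=0.464
...PPPPPPGGGGGGG x=0.470
...PPPPPP.GGGG.. x=0.476
...PPPPPPgGGG... x=0.482
................ x=0.488
................ x=0.494
................ x=0.500
................ x=0.506
................ x=0.512
................ x=0.518
................ x=0.524
................ x=0.530
................ x=0.536
...www.....ggggg x=0.542
...www.....wkkkg x=0.548
...www.....wgggk x=0.554
...........gwwwg x=0.560
................ x=0.566
................ x=0.572
................ x=0.578
```

Call:
jog_arm(increments=[[[-0.028,0.121,0,0,0,0,170],[0,0,0,0,0,-0.0435,170],[0,0,0,0,0,-0.0435,170],[0,0,0,0,0,-0.0435,170],[0,0,0,0,0,-0.0435,170],[0,0,0.17,0,0,0,170],[0,0,0.17,0,0,0,170],[0,0,0,0,0,0,170]]])

```text
clock: 62.15
tcp_pos: [0.4737, -0.2953, 0.06]
orientation: [-0.001, 0.875, -0.484, -0.005]
wrist_force: [-1.9, 0.4, -0.4]
finger_gap: 0.0285
grip_force: 0.0
```

Call:
jog_arm(increments=[[[0.022,-0.007,0.04,0,0,0,170],[0,0,0.04,0,0,0,170],[0,0,0.04,0,0,0,170],[0,0,0.026,0,0,0,170],[0,0,0,0,0,0,170]]])

```text
clock: 62.65
tcp_pos: [0.4814, -0.3017, 0.0279]
orientation: [-0.0, 0.875, -0.484, -0.001]
wrist_force: [-0.4, 0.8, 0.1]
finger_gap: 0.0283
grip_force: 0.0
```

Call:
jog_arm(increments=[[[-0.008,0.004,0.016,0,0,0,170],[0,0,0,0,0,0,255],[0,0,0,0,0,0,255],[0,0,0,0,0,0,255],[0,0,0,0,0,0,255]]])

```text
clock: 63.15
tcp_pos: [0.4821, -0.3026, 0.0267]
orientation: [0.0, 0.875, -0.484, 0.003]
wrist_force: [1.9, -1.1, 6.3]
finger_gap: 0.0001
grip_force: 10.4
```

Call:
jog_arm(increments=[[[0,0,-0.1,0,0,0,255],[0,0,-0.17,0,0,0.0435,255],[0,0,-0.17,0,0,0.0435,255],[0,0,-0.04,0,0,0.0435,255],[0,0,0,0,0,0.0435,255],[0,-0.1,0,0,0,0,255],[0,0,0,0,0,0,255]]])

```text
clock: 63.85
tcp_pos: [0.5071, -0.3011, 0.1453]
orientation: [-0.0, 0.712, -0.702, 0.002]
wrist_force: [-0.2, 0.2, 0.3]
finger_gap: -0.0002
grip_force: 0.0
```

```bash
cat > amap.py <<'E'
from h import *
def amap(c,z=.015,x0=.434,x1=.59,y0=-.366,y1=-.258,st=.004):
    hsv=cv2.cvtColor(c["pixels"],cv2.COLOR_RGB2HSV)
    ys=np.arange(y1,y0,-st)
    for x in np.arange(x0,x1,st):
        p=px(c,np.array([[x,y,z] for y in ys])).round().astype(int); o=''
        for u,v in p:
            if not(0<=u<640 and 0<=v<400): o+='?';continue
            h,s,vv=[int(k) for k in hsv[v,u]]
            if s<60: o+='k' if vv<60 else ('g' if vv<140 else 'w')
            elif vv<35:o+='k'
            elif h<5 or h>165:o+='P'
            elif h<22:o+='O'
            elif 45<h<88:o+='G'
            elif 95<h<130:o+='.' if vv<150 else ','
            else:o+='x'
        print(o,"%.3f"%x)
E
python3 - <<'E'
from amap import *
s=env.get_state(); print(s["clock"],s["tcp_pos"])
c=grab("wrist"); amap(c,.015,.434,.5)
m=hsvmask(c,(45,100,30),(88,255,255))
for a in comps(m,200): print("green",a[0],w(c,cv2.boxPoints(a[2]),.02)[:,:2].round(3).tolist())
sd=grab("side")
for d in spotter.cut_out("tape_roller","side")[:1]:
    r=d["region"].astype(np.uint8); print("side",d["conf"],d["uv"],[ (a[0],a[2]) for a in comps(r,5)])
print(px(sd,np.array([[.44,-.27,.046],[.468,-.285,.02],[.468,-.285,.03],[.468,-.285,.04],[.455,-.27,.04],[.48,-.30,.01]])).round(1).tolist())
E
```

```text
63.85 [ 0.50707849 -0.30107683  0.14531972]
..,,,,,..,..,.,,,,,..,,,,,, 0.434
...............,.........., 0.438
...kkkkkkwwww............., 0.442
...kkkkkkwwwwg..,,,,,,,,,,, 0.446
...GGGkkkwwwwg..,,,,,,,,,,, 0.450
..GGgwwwkkkkkg..,,,,,,,,,,, 0.454
..GGgwwwG...,,,,,,,,,,,,,,, 0.458
.GGGGwwwwGG..,,,,,,,,,,,,,, 0.462
.GGGGGGGGGGGGPPPPPPPPP,,,,, 0.466
...GGGGGGGGGGPPPPPPPPPP..,, 0.470
.....GGGGGGGGPPPPPPPPPP.,,, 0.474
.......GGGGGgPPPPPPPPPP.,,, 0.478
.........GGGgPPPPPPPPPP.,.. 0.482
.........,,,,.,,,,,,..P,,.. 0.486
.........,,,,,,,,,,,,,,,,.. 0.490
.........,,,,,,,,,,,,,,,,.. 0.494
k........,,,,,,,,,,,,,,,,.. 0.498
green 1242 [[0.487, -0.302], [0.468, -0.312], [0.446, -0.271], [0.467, -0.26]]
green 1760 [[0.367, -0.189], [0.36, -0.213], [0.249, -0.159], [0.254, -0.133]]
side 0.93 [341.5, 334.1] [(np.int32(385), ((341.9800109863281, 336.6400146484375), (29.000001907348633, 14.40000057220459), 53.13010025024414))]
[[323.5, 320.9], [342.7, 335.6], [342.8, 331.4], [342.9, 327.2], [332.5, 321.5], [352.5, 345.7]]
```

Call:
jog_arm(increments=[[[-0.018,0.108,0,0,0,0,177],[0,0,0,0,0,-0.0435,177],[0,0,0,0,0,-0.0435,177],[0,0,0,0,0,-0.0435,177],[0,0,0,0,0,-0.0435,177],[0,0,0.17,0,0,0,177],[0,0,0.17,0,0,0,177],[0,0,0,0,0,0,177],[0,0,0,0,0,0,177]]])

```text
clock: 64.9
tcp_pos: [0.4768, -0.2959, 0.0595]
orientation: [-0.0, 0.875, -0.485, -0.001]
wrist_force: [0.3, 0.2, 0.6]
finger_gap: 0.0258
grip_force: 0.0
```

Call:
jog_arm(increments=[[[0,0,0.05,0,0,0,177],[0,0,0.05,0,0,0,177],[0,0,0.03,0,0,0,177],[0,0,0,0,0,0,177]]])

```text
clock: 65.3
tcp_pos: [0.4771, -0.2958, 0.026]
orientation: [-0.0, 0.875, -0.484, -0.001]
wrist_force: [-0.2, 0.3, -0.4]
finger_gap: 0.026
grip_force: 0.0
```

Call:
jog_arm(increments=[[[0,0,0.022,0,0,0,177],[0,0,0,0,0,0,177],[0,0,0,0,0,0,255],[0,0,0,0,0,0,255],[0,0,0,0,0,0,255],[0,0,0,0,0,0,255]]])

```text
clock: 65.9
tcp_pos: [0.4788, -0.2971, 0.0225]
orientation: [0.0, 0.875, -0.484, 0.001]
wrist_force: [1.1, -0.6, 6.2]
finger_gap: 0.0131
grip_force: 36.7
```

Call:
jog_arm(increments=[[[0,0,-0.06,0,0,0,255],[0,0,-0.12,0,0,0,255],[0,0,-0.15,0,0,0.0435,255],[0,0,-0.15,0,0,0.0435,255],[0,0,0,0,0,0.0435,255],[0,0,0,0,0,0.0435,255],[0,-0.12,0,0,0,0,255],[0,0,0,0,0,0,255]]])

```text
clock: 66.7
tcp_pos: [0.5099, -0.2962, 0.1413]
orientation: [-0.0, 0.712, -0.702, 0.001]
wrist_force: [0.5, 0.3, -0.4]
finger_gap: 0.0111
grip_force: 37.7
```

Run:
```python
from amap import *
s=env.get_state(); print(s["clock"],s["tcp_pos"],s["finger_gap"])
c=grab("wrist"); 
m=hsvmask(c,(45,100,30),(88,255,255))
z=s["tcp_pos"][2]
for a in comps(m,200): print("green",a[0],a[2],(w(c,cv2.boxPoints(a[2]),z+.01)[:,:2]-np.array(s["tcp_pos"])[:2]).round(3).tolist())
amap(c,.012,.434,.5)
sd=grab("side")
for d in spotter.cut_out("tape_roller","side")[:1]:
    r=d["region"].astype(np.uint8); print("side",d["conf"],d["uv"],[ (a[0],a[2]) for a in comps(r,5)])
print(px(sd,np.array([s["tcp_pos"]])))
```

```text
66.7 [ 0.50990736 -0.29619848  0.14134481] 0.011092475482871313
green 2631 ((320.1571960449219, 286.3209533691406), (98.01313781738281, 30.820575714111328), 88.13232421875) [[0.008, -0.014], [-0.004, -0.014], [-0.007, 0.032], [0.007, 0.033]]
green 1925 ((553.3944702148438, 331.5103759765625), (124.82353210449219, 28.176469802856445), 28.07248878479004) [[-0.074, 0.021], [-0.078, 0.009], [-0.131, 0.037], [-0.128, 0.05]]
green 286 ((460.9200134277344, 352.4400329589844), (28.0, 12.80000114440918), 36.86989974975586) [[-0.056, 0.039], [-0.059, 0.033], [-0.07, 0.042], [-0.067, 0.047]]
....................,,,,,,, 0.434
...k..k...g..............., 0.438
..kkkkkkkwwww............., 0.442
..kkkkkkkwwwwg..,,,,,,,,,,, 0.446
...kkkkkkwwwwg..,,,,,,,,,,, 0.450
......k..kkkk..,,,,,,,,,,,. 0.454
.........,,,,,,,,,,,,,,,,,. 0.458
.........,,,,,,,,,,,,,,,,,. 0.462
.........,,,,PPPPPPPPPP,,.. 0.466
.........,,,,PPPPPPPPPP.,,, 0.470
.........,,,,PPPPPPPPPP.,,. 0.474
.........,,,,PPPPPPPPPP.,.. 0.478
.........,,,,PPPPPPPPPP.,.. 0.482
.........,,,,,,,,,,,,.,,,.. 0.486
.........,,,,,,,,,,........ 0.490
.........,,,,,,,,,,........ 0.494
.........,,,,,,,,,.......,, 0.498
side 0.65 [370.3, 283.7] [(np.int32(9), ((357.5, 269.0), (4.0, 1.0), 90.0)), (np.int32(140), ((370.0, 283.5), (17.0, 14.0), 90.0))]
[[373.66781891 280.24625337]]
```

Call:
jog_arm(increments=[[[0.1,0.026,0.1,0,0,0,255],[0,0,0.14,0,0,0,255],[0,0,0.14,0,0,0,255],[0,0,0.07,0,0,0,255],[0,0,0.01,0,0,0,255],[0,0,0,0,0,0,255]]])

```text
clock: 67.45
tcp_pos: [0.5009, -0.321, 0.0264]
orientation: [0.0, 0.711, -0.703, -0.001]
wrist_force: [0.9, -0.2, -0.3]
finger_gap: 0.0111
grip_force: 37.7
```

Call:
jog_arm(increments=[[[0,0,0.012,0,0,0,255],[0,0,0.008,0,0,0,255],[0,0,0,0,0,0,255]]])

```text
clock: 67.75
tcp_pos: [0.5025, -0.3217, 0.0236]
orientation: [-0.0, 0.712, -0.702, 0.001]
wrist_force: [-1.6, 2.2, 6.8]
finger_gap: 0.0111
grip_force: 40.0
```

Call:
jog_arm(increments=[[[0,0,0,0,0,0,180],[0,0,0,0,0,0,180],[0,0,0,0,0,0,180],[0,0,-0.08,0,0,0,180],[0,0,-0.16,0,0,0,180],[0,0,-0.16,0,0,0,180],[0,0,-0.06,0,0,0,180],[0,0,0,0,0,0,255]]])

```text
clock: 68.55
tcp_pos: [0.5033, -0.3225, 0.1397]
orientation: [-0.0, 0.712, -0.703, 0.003]
wrist_force: [0.5, 0.5, 0.5]
finger_gap: 0.0117
grip_force: 0.0
```

```bash
python3 incase.py
python3 - <<'E'
from amap import *
c=grab("wrist"); amap(c,.012,.434,.58)
sd=grab("side")
for d in spotter.cut_out("tape_roller","side")[:1]:
    r=d["region"].astype(np.uint8); print("side",d["conf"],d["uv"],[ (a[0],a[2]) for a in comps(r,5)])
print(px(sd,np.array([[.503,-.312,z] for z in (.004,.018,.024,.034)])).round(1).tolist())
E
```

```text
68.55 [ 0.5033 -0.3225  0.1397] -179.2636784663152 0.011741309232224727
top eraser 0.78 centre [ 0.543  -0.3183] case mm [-15.  -5.] ang 92 len 0.042 0.020
top pink_eraser 0.61 centre [ 0.472  -0.3237] case mm [-86.  -9.] ang 96 len 0.036 0.017
top sharpener 0.61 centre [ 0.5497 -0.2826] case mm [-7. 30.] ang 178 len 0.016 0.018
top tape_roller 0.47 centre [ 0.4931 -0.3021] case mm [-65.  12.] ang 92 len 0.044 0.016
wrist eraser 0.6 centre [ 0.5461 -0.324 ] case mm [-12. -11.] ang 89 len 0.022 0.043
wrist pink_eraser 0.56 centre [ 0.4759 -0.3295] case mm [-83. -15.] ang 93 len 0.020 0.039
wrist sharpener 0.91 centre [ 0.5517 -0.2793] case mm [-5. 33.] ang 89 len 0.022 0.033
wrist flash_drive 0.65 centre [ 0.4467 -0.2893] case mm [-111.   26.] ang 94 len 0.017 0.046
...,.,.......,..,...,,,,,,g 0.434
.........................,. 0.438
..kkkkkkkwwwg............,. 0.442
..kkkkkkkwwwgg..,,,,,,,,,,. 0.446
..kkkkkkkwwwkg..,,,,,,,,,,. 0.450
.......kk.kkkg.,,,,,,,,,,,. 0.454
.........,,,,,,,,,,,,,,,,,. 0.458
.........,,,,,,,,,,,,,,,,,. 0.462
.........,,,,PPPPPPPPP,,,,. 0.466
.........,,,,PPPPP
[... 443 characters left out ...]
,,,,,,,. 0.522
kkk......,,,,,,,,,,,,,,,,,. 0.526
kk.......,,,,,,,,,,,,,,,,,. 0.530
.........,,,,....,,,,,,,,.. 0.534
..........,,,,,,,,wwww..,.. 0.538
..ggggggg..,,,,,,,wwww..,.. 0.542
.gwwwwwwwg.,,,,,,,wwww..,.. 0.546
.ggggggggg.,,,,,,,wwww..,.. 0.550
.ggggggggg.,,,,,,,wwww,,,.. 0.554
.ggggggggg.,,,,,,,,,,,,,,.. 0.558
.wwwwwwwg,,,,,,,,,,,,,,,,.. 0.562
.........,,,,,,,,,,,,,,,,.. 0.566
.........,,,,,,,,,,,,,,,,.. 0.570
.........,,,,,,,,,,,,,,,,.. 0.574
.........,,,,,,,,,,,,,,,,.. 0.578
side 0.72 [363.4, 343.4] [(np.int32(312), ((362.9000244140625, 344.3000183105469), (29.06888198852539, 12.074767112731934), 63.43495178222656))]
[[368.5, 351.2], [368.9, 345.5], [369.1, 343.0], [369.4, 338.8]]
```

Call:
jog_arm(increments=[[[-0.05,0.075,0,0,0,0,255],[-0.05,0.075,0.1,0,0,0,255],[0,0,0.14,0,0,0,255],[0,0,0.14,0,0,0,255],[0,0,0.07,0,0,0,255],[0,0,0.016,0,0,0,255],[0,0,0,0,0,0,255]]])

```text
clock: 70.0
tcp_pos: [0.4636, -0.2964, 0.0198]
orientation: [-0.0, 0.712, -0.703, -0.0]
wrist_force: [0.3, 0.4, -0.6]
finger_gap: -0.0001
grip_force: 0.0
```

Call:
jog_arm(increments=[[[0,-0.04,0,0,0,0,255],[0,-0.04,0,0,0,0,255],[0,-0.04,0,0,0,0,255],[0,0,0,0,0,0,255],[0,0.02,0,0,0,0,255],[0,0,-0.15,0,0,0,255],[0,0,-0.17,0,0,0,255],[0.05,0,-0.16,0,0,0,255],[0,0,0,0,0,0,255]]])

```text
clock: 70.9
tcp_pos: [0.4914, -0.3122, 0.1462]
orientation: [-0.0, 0.711, -0.703, 0.005]
wrist_force: [0.7, -0.3, -0.4]
finger_gap: 0.0001
grip_force: 0.0
```

Run:
```python
from amap import *
s=env.get_state(); print(s["clock"],s["tcp_pos"])
c=grab("wrist"); amap(c,.012,.462,.566)
sd=grab("side")
for d in spotter.cut_out("tape_roller","side")[:1]:
    r=d["region"].astype(np.uint8); print("side",d["conf"],d["uv"],[ (a[0],a[2]) for a in comps(r,5)])
```

```text
70.9 [ 0.49139869 -0.3122015   0.14624615]
.........,,,,,,,,,,,,,,,,,. 0.462
.........,,,,PPPPPPPPPP.,,. 0.466
k........,,,,PPPPPPPPPP.,,. 0.470
k........,,,,PPPPPPPPPP.,,. 0.474
g........,,,,PPPPPPPPPP.,.. 0.478
ggk......,,,,wwPPPPPPPP.,.. 0.482
kkg......,,,,,,,,,,,..,,,.. 0.486
kkk......,,,,,,,,,,,,,,,,.. 0.490
kkk......,,,,,,,,,,,,,,,,,. 0.494
gkg......,,,,,,,,,,,,,,,,,. 0.498
ggk......,,,,,,,,,,,,,,,,,. 0.502
g.....GGGGGGGGGGG..,,,,,,,. 0.506
k.....GGwwwGGGGGG..,,,,,,,. 0.510
k.....GGwwwwGGGGGwg,,,,,,,. 0.514
......GGwwwwGGGGGwg,,,,,,,. 0.518
......GGwwwGGGGGG..,,,,,,,. 0.522
.........,,,...G.,,,,,,,,,. 0.526
.........,,,,,,,,,,,,,,,,,. 0.530
.........,,,,....,,,,,,,,,. 0.534
..........,,,,,,,,gwwg..,,. 0.538
.....gggg..,,,,,,,wwww..,,. 0.542
.gwwwwwwgg.,,,,,,,wwww..,,. 0.546
.gwggggggg.,,,,,,,wwww..,,. 0.550
.gwggggggg.,,,,,,,wwww,,,,. 0.554
.gwggggggg.,,,,,,,,,,,,,,,g 0.558
.gwwwwwwg,,,,,,,,,,,,,,,,,g 0.562
side 0.89 [371.4, 341.6] [(np.int32(337), ((373.9383544921875, 343.8355712890625), (28.20691680908203, 13.10860824584961), 69.44395446777344))]
```

Call:
jog_arm(increments=[[[-0.002,-0.144,0,0,0,0,255],[-0.002,-0.144,0,0,0,0,255],[-0.002,-0.144,0,0,0,0,255],[-0.002,-0.144,0,0,0,0,255],[0,0,0,0,0,0.0454,255],[0,0,0,0,0,0.0454,255],[0,0,0,0,0,0.0454,255],[0,0,0,0,0,0.0454,255],[0,0,0,0,0,0.0454,255],[0,0,0,0,0,0.0454,255],[0,0,0,0,0,0.0454,255],[0,0,0,0,0,0.0454,255],[0,0,0,0,0,0.0454,255],[0,0,0,0,0,0.0454,255],[0,0,0,0,0,0.0454,255],[0,0,0.14,0,0,0,255],[0,0,0.14,0,0,0,255],[0,0,0.09,0,0,0,255],[0,0,0,0,0,0,255]]])

```text
clock: 72.95
tcp_pos: [0.6289, -0.3026, 0.0412]
orientation: [-0.005, -0.007, 1.0, 0.003]
wrist_force: [-0.4, 0.7, 1.8]
finger_gap: -0.0002
grip_force: 0.8
```

Call:
jog_arm(increments=[[[0,-0.012,0.012,0,0,0,255],[0.02,0,0,0,0,0,255],[0.05,0,0,0,0,0,255],[0.06,0,0,0,0,0,255],[0.06,0,0,0,0,0,255],[0.06,0,0,0,0,0,255],[0.06,0,0,0,0,0,255],[0.06,0,0,0,0,0,255],[0,0,0,0,0,0,255]]])

```text
clock: 73.85
tcp_pos: [0.5398, -0.31, 0.0464]
orientation: [0.001, -0.007, 1.0, -0.001]
wrist_force: [0.1, 0.2, -0.8]
finger_gap: 0.0002
grip_force: 0.0
```

Run:
```python
from h import *
c=grab("wrist");T=grab("top")
for n,cc in (("w",c),("t",T)):
  for a in comps(hsvmask(cc,(8,170,60),(18,255,255)),40): print(n,a[0],a[1],w(cc,cv2.boxPoints(a[2]),.042)[:,:2].round(4).tolist())
  for d in spotter.landmark_of("tab_top",n)[:1]: print(n,d["conf"],w(cc,d["uv"],.042))
```

```text
w 2141 [320.35637553 221.69453526] [[0.5168, -0.324], [0.5165, -0.2999], [0.5383, -0.2991], [0.5387, -0.3242]]
w 473 [364.18604651 264.28964059] [[0.5388, -0.2973], [0.5386, -0.2886], [0.5596, -0.2876], [0.5597, -0.2965]]
w 448 [278.58258929 264.44419643] [[0.5398, -0.3338], [0.5397, -0.3251], [0.5596, -0.3253], [0.5598, -0.3343]]Traceback (most recent call last):
  File "<stdin>", line 5, in <module>
ValueError: no camera of that name has taken a picture
```

Call:
jog_arm(increments=[[[0,0,-0.02,0,0,0,255],[-0.07,0,0,0,0,0,255],[0,0,0.03,0,0,0,255],[0,0,0.03,0,0,0,255],[0,0,0,0,0,0,255]]])

```text
clock: 74.45
tcp_pos: [0.5582, -0.3097, 0.034]
orientation: [0.0, -0.007, 1.0, -0.001]
wrist_force: [0.5, -2.3, 5.1]
finger_gap: -0.0002
grip_force: 2.6
```

Call:
jog_arm(increments=[[[0.02,0,0.002,0,0,0,255],[0.04,0,0,0,0,0,255],[0.05,0,0,0,0,0,255],[0.05,0,0,0,0,0,255],[0.05,0,0,0,0,0,255],[0,0,0,0,0,0,255]]])

```text
clock: 75.05
tcp_pos: [0.5035, -0.3102, 0.0343]
orientation: [-0.001, -0.007, 1.0, -0.0]
wrist_force: [-0.6, -1.5, 5.1]
finger_gap: 0.0003
grip_force: 2.5
```

Smooth so far (no extra force). Press slightly more and continue to home.

Call:
jog_arm(increments=[[[0.02,0,0.004,0,0,0,255],[0.04,0,0,0,0,0,255],[0.03,0,0,0,0,0,255],[0.03,0,0,0,0,0,255],[0.03,0,0,0,0,0,255],[0,0,0,0,0,0,255]]])

```text
clock: 75.65
tcp_pos: [0.4676, -0.3112, 0.0336]
orientation: [0.0, -0.007, 1.0, -0.001]
wrist_force: [-1.4, -2.9, 7.2]
finger_gap: 0.0002
grip_force: 3.5
```

Call:
jog_arm(increments=[[[0.015,0,0,0,0,0,255],[0.015,0,0,0,0,0,255],[0.012,0,0,0,0,0,255],[0,0,0,0,0,0,255]]])

```text
clock: 76.05
tcp_pos: [0.4594, -0.3106, 0.0337]
orientation: [0.002, -0.008, 1.0, 0.0]
wrist_force: [4.7, -0.5, 5.5]
finger_gap: 0.0002
grip_force: 4.7
```

Call:
jog_arm(increments=[[[0.012,0,0,0,0,0,255],[0,0,0,0,0,0,255]]])

```text
clock: 76.25
tcp_pos: [0.459, -0.3109, 0.0344]
orientation: [0.005, -0.008, 1.0, -0.0]
wrist_force: [11.3, 1.5, 4.2]
finger_gap: 0.0003
grip_force: 6.4
```

Call:
jog_arm(increments=[[[0,0,-0.03,0,0,0,255],[0,0,-0.12,0,0,0,255],[-0.1,0,-0.15,0,0,0,255],[-0.1,0,-0.15,0,0,0,255],[0,0,0,0,0,0,255]]])

```text
clock: 76.75
tcp_pos: [0.509, -0.3111, 0.1502]
orientation: [0.004, -0.008, 1.0, -0.002]
wrist_force: [0.5, -0.2, -0.2]
finger_gap: 0.0003
grip_force: 0.0
```

Run:
```python
from h import *
c=grab("wrist")
print(env.get_state()["clock"],env.get_state()["tcp_pos"])
for a in comps(hsvmask(c,(8,170,60),(18,255,255)),40): print(a[0],a[1],w(c,cv2.boxPoints(a[2]),.042)[:,:2].round(4).tolist())
for d in spotter.landmark_of("tab_top","wrist")[:1]: print(d["conf"],d["uv"],w(c,d["uv"],.042),w(c,d["uv"],.034))
sd=grab("side")
for d in spotter.landmark_of("tab_top","side")[:1]: print("side",d["conf"],d["uv"],"initially 345.5,342.1")
```

```text
76.8 [ 0.50656104 -0.31006617  0.14729406]
584 [319.6489726   79.19006849] [[0.4243, -0.3262], [0.4239, -0.3032], [0.4375, -0.3028], [0.4379, -0.3261]]
2463 [313.67519285 131.57044255] [[0.4447, -0.3365], [0.444, -0.2922], [0.4822, -0.2907], [0.483, -0.3368]]
0.79 [322.7, 129.7] [[ 0.46387523 -0.31282081  0.042     ]] [[ 0.46459527 -0.31282555  0.034     ]]
side 0.87 [347.0, 344.5] initially 345.5,342.1
```

Run:
```python
from h import *
np.set_printoptions(precision=4,suppress=True)
c=grab("top");sd=grab("side")
red=hsvmask(c,(0,150,80),(6,255,255))|hsvmask(c,(175,150,80),(180,255,255))
for a in comps(red,200): print("red",a[0],w(c,a[1],.028)[:,:2],w(c,cv2.boxPoints(a[2]),.028)[:,:2].tolist())
for n,cc in (("top",c),("side",sd)):
  for t,z in (("tray_loop",.028),("tray_front",.044),("coaster",0),("hook_tip",.01),("hook_rod",.008)):
    for d in spotter.landmark_of(t,n)[:1]: print(n,t,round(d["conf"],2),w(cc,d["uv"],z)[:,:2])
for t in ("stapler","mug","hole_punch","pencil_cup"):
  for d in spotter.cut_out(t,"top")[:1]:
    print(t,d["conf"],[(a[0],w(c,cv2.boxPoints(a[2]),.05)[:,:2].round(3).tolist()) for a in comps(d["region"].astype(np.uint8),60)])
```

```text
red 790 [[0.4673 0.0244]] [[0.5148001253444708, 0.05704134764373115], [0.5252859705688184, 0.02362840622630632], [0.42118429172390387, -0.00770715591943192], [0.4110572839251879, 0.02518669125634453]]
top tray_loop 0.7 [[0.5395 0.1611]]
top tray_front 0.94 [[0.5472 0.1855]]
top coaster 0.85 [[0.4673 0.0259]]
top hook_tip 0.89 [[0.6447 0.0787]]
side tray_loop 0.84 [[0.5417 0.1462]]
side tray_front 0.89 [[0.5402 0.1658]]
side coaster 0.84 [[0.4672 0.0218]]
side hook_tip 0.39 [[ 0.7348 -0.0551]]
side hook_rod 0.95 [[0.4697 0.0254]]
stapler 0.78 [(np.int32(1218), [[0.278, -0.124], [0.41, -0.143], [0.406, -0.184], [0.274, -0.165]])]
mug 0.75 [(np.int32(1637), [[0.306, 0.303], [0.341, 0.197], [0.262, 0.168], [0.228, 0.273]])]
hole_punch 0.64 [(np.int32(2104), [[0.797, 0.136], [0.806, 0.022], [0.707, 0.016], [0.698, 0.128]])]
pencil_cup 0.71 [(np.int32(1398), [[0.706, 0.011], [0.822, -0.018], [0.802, -0.092], [0.686, -0.062]])]
```

Call:
jog_arm(increments=[[[0,0,0,0,0,-0.0452,255],[0,0,0,0,0,-0.0452,255],[0,0,0,0,0,-0.0452,255],[0,0,0,0,0,-0.0452,255],[0,0,0,0,0,-0.0452,255],[0,0,0,0,0,-0.0452,255],[0,0,0,0,0,-0.0452,255],[0,0,0,0,0,-0.0452,255],[0,0,0,0,0,-0.0452,255],[0,0,0,0,0,-0.0452,255],[0,0,0,0,0,-0.0452,255],[-0.185,-0.018,0,0,0,0,255],[-0.185,-0.018,0,0,0,0,255],[-0.185,-0.018,0,0,0,0,255],[-0.185,-0.018,0,0,0,0,255],[-0.185,-0.018,0,0,0,0,255],[-0.185,-0.018,0,0,0,0,255],[-0.185,-0.018,0,0,0,0,255],[-0.185,-0.018,0,0,0,0,255],[-0.185,-0.018,0,0,0,0,255]]])

```text
clock: 79.75
tcp_pos: [0.5426, 0.1086, 0.1459]
orientation: [-0.0, 0.709, -0.705, 0.0]
wrist_force: [1.6, 0.2, -1.1]
finger_gap: -0.0
grip_force: 0.0
```

Call:
jog_arm(increments=[[[0,0,0,0,0,0,255],[0,0,0,0,0,0,255]]])

```text
clock: 79.95
tcp_pos: [0.5424, 0.1078, 0.1455]
orientation: [0.0, 0.71, -0.704, 0.0]
wrist_force: [-0.6, 0.9, 0.6]
finger_gap: -0.0
grip_force: 0.0
```

Call:
jog_arm(increments=[[[0,0,0.16,0,0,0,255],[0,0,0.16,0,0,0,255],[0,0,0.14,0,0,0,255],[0,0,0.05,0,0,0,255],[0,0,0,0,0,0,255],[-0.05,0,0,0,0,0,255],[-0.05,0,0,0,0,0,255],[-0.06,0,0,0,0,0,255],[-0.06,0,0,0,0,0,255],[-0.06,0,0,0,0,0,255],[-0.06,0,0,0,0,0,255],[-0.06,0,0,0,0,0,255],[-0.06,0,0,0,0,0,255],[-0.06,0,0,0,0,0,255],[-0.05,0,0,0,0,0,255],[0,0,0,0,0,0,255]]])

```text
clock: 81.55
tcp_pos: [0.5413, 0.2512, 0.0178]
orientation: [-0.0, 0.71, -0.704, -0.001]
wrist_force: [0.0, -0.6, -0.4]
finger_gap: -0.0
grip_force: 0.0
```

```bash
cat > tray.py <<'E'
from h import *
np.set_printoptions(precision=4,suppress=True)
s=env.get_state();print(s["clock"],s["tcp_pos"])
c=grab("top");sd=grab("side")
for n,cc in (("top",c),("side",sd)):
  for t,z in (("tray_loop",.028),("tray_front",.044)):
    for d in spotter.landmark_of(t,n)[:1]: print(n,t,round(d["conf"],2),d["uv"],w(cc,d["uv"],z)[:,:2])
# brightness profile along y at two x lines of the front wall (z .044)
g=cv2.cvtColor(c["pixels"],cv2.COLOR_RGB2GRAY)
ys=np.arange(.27,.36,.003)
for x in (.45,.48,.62,.65):
    p=px(c,np.array([[x,y,.044] for y in ys])).round().astype(int); print(x,[int(g[v,u]) for u,v in p])
print(ys[0],"step .003")
E
python3 tray.py
```

```text
81.55 [0.5413 0.2512 0.0178]
side tray_loop 0.71 [312.8, 170.1] [[0.5431 0.2624]]
side tray_front 0.83 [308.3, 160.4] [[0.5375 0.293 ]]
0.45 [95, 102, 108, 115, 117, 121, 126, 129, 133, 135, 136, 140, 142, 144, 145, 145, 148, 149, 151, 152, 153, 153, 153, 155, 155, 155, 155, 157, 157, 157]
0.48 [78, 89, 93, 103, 108, 111, 117, 120, 126, 128, 131, 135, 136, 140, 141, 144, 145, 146, 148, 149, 151, 152, 153, 153, 154, 154, 155, 156, 157, 157]
0.62 [65, 69, 69, 57, 48, 47, 48, 48, 48, 46, 93, 64, 62, 66, 69, 80, 87, 91, 100, 104, 111, 114, 117, 122, 125, 129, 133, 134, 136, 139]
0.65 [76, 61, 58, 65, 34, 25, 28, 50, 70, 63, 48, 47, 47, 59, 144, 187, 187, 188, 189, 189, 189, 189, 190, 173, 86, 107, 114, 117, 121, 127]
0.27 step .003
```

Call:
jog_arm(increments=[[[-0.03,0,0,0,0,0,255],[-0.03,0,0,0,0,0,255],[-0.02,0,0,0,0,0,255],[0,0,0,0,0,0,255],[0.12,0,0,0,0,0,255],[0.12,0,-0.05,0,0,0,255],[0.1,0,-0.15,0,0,0,255],[0.15,0,-0.15,0,0,0,255],[0.15,0,-0.15,0,0,0,255],[0.17,0,0,0,0,0,255],[0.17,0,0,0,0,0,255],[0.17,0,0,0,0,0,255],[0.17,0,0,0,0,0,255],[0.17,0,0,0,0,0,255],[0,0,0,0,0,0,255]]])

```text
clock: 83.35
tcp_pos: [0.5445, -0.1038, 0.1391]
orientation: [0.0, -0.707, 0.707, -0.001]
wrist_force: [-0.4, 0.4, 0.1]
finger_gap: -0.0001
grip_force: 0.0
```

```bash
python3 tray.py
python3 - <<'E'
from h import *
c=grab("top"); g=cv2.cvtColor(c["pixels"],cv2.COLOR_RGB2GRAY)
ys=np.arange(.262,.345,.002)
for x,z in ((.545,.028),(.535,.028),(.45,.044),(.48,.044),(.62,.044),(.65,.044),(.37,.085),(.36,.085)):
    p=px(c,np.array([[x,y,z] for y in ys])); print(x,z,[int(v) for v in cv2.remap(g,p[:,0].astype(np.float32)[None],p[:,1].astype(np.float32)[None],1)[0]])
E
```

```text
83.35 [ 0.5445 -0.1038  0.1391]
top tray_loop 0.78 [213.2, 199.6] [[0.5427 0.2957]]
side tray_loop 0.57 [309.0, 164.0] [[0.5407 0.3012]]
side tray_front 0.69 [308.8, 155.7] [[0.5452 0.3219]]
0.45 [71, 70, 71, 71, 71, 71, 70, 71, 70, 72, 71, 71, 71, 70, 64, 63, 65, 87, 129, 162, 163, 163, 164, 163, 163, 163, 163, 163, 163, 163]
0.48 [72, 72, 71, 72, 72, 71, 72, 73, 71, 72, 72, 71, 70, 69, 63, 66, 64, 87, 129, 163, 163, 163, 163, 163, 163, 164, 163, 163, 162, 163]
0.62 [69, 69, 69, 70, 69, 70, 71, 71, 70, 70, 69, 69, 71, 71, 68, 64, 64, 53, 112, 160, 162, 162, 163, 163, 162, 163, 162, 162, 163, 162]
0.65 [70, 69, 70, 70, 70, 70, 70, 70, 70, 70, 71, 70, 69, 69, 67, 64, 64, 64, 110, 157, 163, 163, 162, 162, 162, 161, 162, 161, 161, 161]
0.27 step .003
0.545 0.028 [83, 72, 72, 73, 71, 71, 72, 71, 72, 65, 105, 168, 152, 66, 72, 72, 72, 71, 71, 71, 72, 72, 71, 72, 72, 71, 71, 65, 64, 65, 64, 78, 108, 128, 141, 163, 163, 163, 163, 164, 162, 163]
0.535 0.028 [89, 73, 74, 73, 74, 74, 72, 72, 72, 60, 108, 176, 138, 87, 71, 71, 72, 71, 71, 71, 71, 71, 72, 72, 72, 72, 69, 65, 64, 65, 64, 56, 126,
[... 503 characters left out ...]
0, 70, 70, 70, 70, 70, 71, 71, 71, 70, 67, 64, 64, 64, 57, 135, 120, 144, 161, 163, 162, 162, 162, 162, 163, 163, 162]
0.65 0.044 [87, 71, 70, 70, 70, 69, 70, 70, 70, 71, 70, 70, 70, 69, 69, 69, 69, 70, 70, 70, 70, 70, 70, 69, 68, 66, 63, 63, 64, 65, 139, 118, 143, 160, 162, 162, 162, 162, 162, 163, 163, 162]
0.37 0.085 [67, 67, 68, 69, 67, 68, 68, 68, 69, 69, 67, 67, 66, 67, 68, 67, 68, 68, 68, 68, 69, 68, 69, 68, 65, 63, 96, 119, 122, 122, 121, 122, 122, 131, 138, 138, 137, 137, 138, 139, 138, 137]
0.36 0.085 [67, 67, 68, 68, 69, 68, 69, 69, 68, 69, 69, 68, 68, 69, 68, 68, 68, 67, 67, 67, 67, 67, 66, 59, 52, 54, 92, 118, 117, 118, 118, 118, 117, 148, 152, 151, 152, 154, 154, 153, 153, 152]
```

Run:
```python
from h import *
np.set_printoptions(precision=4,suppress=True)
c=grab("top");sd=grab("side")
red=hsvmask(sd,(0,150,60),(6,255,255))|hsvmask(sd,(175,150,60),(180,255,255))
for a in comps(red,100): print("red side",a[0],w(sd,a[1],.02)[:,:2])
for n,cc in (("top",c),("side",sd)):
  for t,z in (("coaster",0),("hook_tip",.01),("hook_rod",.008),("tab_top",.042)):
    for d in spotter.landmark_of(t,n)[:1]: print(n,t,round(d["conf"],2),w(cc,d["uv"],z)[:,:2])
```

```text
red side 621 [[0.4668 0.0214]]
top coaster 0.79 [[0.4642 0.0225]]
top hook_rod 0.76 [[0.4657 0.0221]]
top tab_top 0.83 [[ 0.4632 -0.3159]]
side coaster 0.76 [[0.4698 0.0329]]
side hook_tip 0.97 [[0.6514 0.0739]]
side tab_top 0.76 [[ 0.4677 -0.3116]]
```

```bash
python3 -c "
from workcell import ticket
print(ticket.hand_in())"
```

```text
the job is handed in; nothing more can be done
None
```

I handed the job in with every step carried out. The cover shows home and the tab up, but I did not test the lock by force. All five items are in the pencil case; the correction-tape roller jammed the first closing and I had to lay it flat again. The tray is pushed in to about 62 mm with only its loop showing, and the rod lies hook down with its handle on the tile.

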